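# Rack three blade blanks in numbered order

## Robot

A 6-joint arm with a two-finger parallel gripper is mounted at the origin on the work surface. World frame = base frame: x ahead of the robot, y to its left, z up, the work surface at z = 0. Lengths are in m, angles in rad, forces in N, time in s.
With the tool pointing down it reaches from about 0.225 to 0.875 m from the base axis. Payload 3.4 kg.
Tool frame: the origin (TCP) lies between the finger pads; the fingertips stand 25 mm ahead of it and the grasp point (between the pads) lies 6 mm ahead of it (manip.tips_ahead is the distance from the TCP to the fingertips, in m); z points along the fingers, x is the direction in which the jaws open and shut, and the axes are right-handed (so a half turn about z gives the same grasp; the last joint's range is limited). The gripper opens to 85 mm and grips with 20 to 120 N. Pads are 22 mm wide; open, the fingers measure 114 mm over their backs; the gripper's body (76 mm by 85 mm) begins 54 mm behind the grasp point. The pads swing forward as they close: fully open they stand 13 mm farther back than shut.
Start: joints at [-1.315, 0.276, 1.505, -0, 1.361, -0.121], TCP at [0.212, -0.535, 0.256] pointing down, gripper open.
Joint ranges: [-2.89, 2.89], [-0.75, 2.08], [0.22, 2.7], [-1.18, 4.32], [0.11, 2.71], [-2.7, 2.7]. Speed limits (rad/s): [2.57, 2.57, 3.14, 3.14, 3.14, 3.14].

## Interface

Orientations are given as a unit quaternion [w, x, y, z].
In Python, from rig import manip gives the robot as it stands. The module is installed in compiled form; this text tells all that it offers.
- The arm moves only by the tool send_rows, never from a script. Its argument "plan" is a list of rows, each an object with "linear": the shift along the tool's x, y, z in m, a list of three; "delta_rot": the turn, a rotation vector about the tool's x, y, z in degrees, a list of three; "fingers": the finger opening in m, from 0 to 0.0854. A call has 1 to 12 rows; each row shifts and turns the pose as measured when the row begins, along the tool's axes as they then stand; what a row does not reach is not made up. A row lasts 1/12 s, in which the tool goes at most 41.7 mm and 7.16 degrees, less where a joint would pass 70% of its speed; a pose out of reach is approached as far as the arm can. A call with a gripper value outside its range is refused whole. The fingers move at their own pace and stop on an object; "force" is the grip in N (left out, the last holds). Time passes only in rows, so rows that do not move let the fingers close. It gives the time, the measured TCP pose, the force and the opening at its end, in the units of the state.
- manip.get_state(): the state, without advancing time (a new reading comes with each control period).
- manip.get_image(name): name is "scene" or "top" or "wrist"; returns the picture (400x640x3 uint8, red, green, blue); there is no depth.
- manip.camera_info(name): a dict with "K" (3x3 intrinsics, pixels), "dist" ([k1, k2, p1, p2, k3] as OpenCV has them; the pictures are not rectified), "rvec" (rotation vector, rad) and "tvec" (3), from world to camera coordinates, as OpenCV has them. Camera axes: x right, y down, z forward; pixel columns grow to the right and rows downward; lengths in m; the calibration is good to about 2 mm. A picture is of the moment at which its call begins: read the wrist's pose just before it. camera_info takes no time and is no camera call; for the wrist camera it gives the pose at the moment of the call.
- manip.sign_off(): hands the job in, once; it reports no verdict.
Trained networks look in the newest picture that a camera, given by its name, has taken for a name from the list of things; names that differ only in an ending like _2 or _b are one class to them, and where a whole thing is asked for, a point or a joint stands for the part that bears it (a point fixed in the world has none). Each returns a list of dicts, best first, with "p" (0 to 1); they miss things now and then, are a little off and sometimes report something else, mostly with a low value. They report only what shows in the picture. A call takes as long as a camera call. They do not tell look-alikes from the thing itself.
- manip.find_in(thing, camera): "extent" ([left, top, right, bottom] in pixels, round what is visible of it).
- manip.masks_of(thing, camera): "pixels" (400x640 bool, what is visible of it) and "extent" ([left, top, right, bottom] in pixels, round what is visible of it).
The state is a dict: "clock": time; "qpos": joint angles; "qd": joint speeds; "effort": joint torques, N m; "position": TCP position; "ee_rot": TCP orientation; "contact_force": force on the tool from outside, world axes, zero at the start; "moment": the same for the moment, N m; "width": finger opening in m.
Only numpy, scipy, OpenCV 4.12 (cv2) and the standard library are available. Lean on these libraries where they do the work, as an engineer would, in place of code of your own. Each camera call takes 0.05 s, during which the arm holds its last target. There are 200 camera calls.

## Task

Put the ground blade blanks away in the leaning rack, nose first and right side up, shortest to longest by the rivet numbers: first the short blank into the pocket with one rivet, then the middle one into the pocket with two, then the long one into the pocket with three. Push each one down its slanted pocket until the stiff stop inside is at its end and the blank is fully home, but feel your way and do not ram it; leave the other things on the bench where they are.

Things in the scene. Friction and masses are not known exactly. Their poses are not given: they have to be found in the camera images.
- blade_short: Short blade blank, dark steel, loose, lying flat, 100 g +-25%. Origin: flat underside, centre line, at the heel where blade and tang meet. x from tang to nose, z out of the upper face. Blade x 0 to 72, 36 wide, 5 thick (z 0 to 5). Hollow tang (the grip): x -65 to 0, 14 wide, 16 high (z 0 to 16). The three differ only in blade length: 72, 90, 108.
- nose_short (a point): Middle of the nose end of the short blank: x 72, y 0, z 2.5 mm in its frame. The last 8 mm are stepped in from 36 to 25 wide.
- blade_middle: Middle blade blank, dark steel, loose, lying flat, 125 g +-25%. Origin: flat underside, centre line, at the heel where blade and tang meet. x from tang to nose, z out of the upper face. Blade x 0 to 90, 36 wide, 5 thick (z 0 to 5). Hollow tang (the grip): x -65 to 0, 14 wide, 16 high (z 0 to 16). The three differ only in blade length: 72, 90, 108.
- nose_middle (a point): Middle of the nose end of the middle blank: x 90, y 0, z 2.5 mm in its frame. The last 8 mm are stepped in from 36 to 25 wide.
- blade_long: Long blade blank, dark steel, loose, lying flat, 150 g +-25%. Origin: flat underside, centre line, at the heel where blade and tang meet. x from tang to nose, z out of the upper face. Blade x 0 to 108, 36 wide, 5 thick (z 0 to 5). Hollow tang (the grip): x -65 to 0, 14 wide, 16 high (z 0 to 16). The three differ only in blade length: 72, 90, 108.
- nose_long (a point): Middle of the nose end of the long blank: x 108, y 0, z 2.5 mm in its frame. The last 8 mm are stepped in from 36 to 25 wide.
- pocket1: Pocket 1 of the green steel leaning rack, fixed, marked by 1 13 mm round rivet head in a row across its cover. The three stand side by side, 88 mm apart in y, all turned alike, in any order. Origin: centre of underside, 6 mm above the table; x level, away from the robot; z up. A flat slot enters on the -x side and descends to +x, 35 degrees below level, direction (cos35, 0, -sin35).
- mouth1 (a point): Slot mouth of pocket 1, on the slot floor's centre line, at (-35, 0, 62) mm in the pocket's frame. Slot 42 wide (y), 9 high square to its floor, closed by an end wall 80 mm in; 50 wide outside. Before the mouth the floor runs on 20 mm as a sill, its last 12 mm between spread side guides and under an upturned lip.
- home1 (a point): Where a blank's nose point lies when fully home in pocket 1: 65 mm down the slot from the mouth, 2.5 above its floor. A hidden rubber stop in the slot slides stiffly (about 5 N) and stays where left; a blank meets it at an unknown 50 to 56 mm and must push it to 65, where it yields no more. A blank does not slide down by itself. Ramming: over 90 N in all between blank and pocket.
- pocket2: Pocket 2 of the green steel leaning rack, fixed, marked by 2 13 mm round rivet heads in a row across its cover. The three stand side by side, 88 mm apart in y, all turned alike, in any order. Origin: centre of underside, 6 mm above the table; x level, away from the robot; z up. A flat slot enters on the -x side and descends to +x, 35 degrees below level, direction (cos35, 0, -sin35).
- mouth2 (a point): Slot mouth of pocket 2, on the slot floor's centre line, at (-35, 0, 62) mm in the pocket's frame. Slot 42 wide (y), 9 high square to its floor, closed by an end wall 80 mm in; 50 wide outside. Before the mouth the floor runs on 20 mm as a sill, its last 12 mm between spread side guides and under an upturned lip.
- home2 (a point): Where a blank's nose point lies when fully home in pocket 2: 65 mm down the slot from the mouth, 2.5 above its floor. A hidden rubber stop in the slot slides stiffly (about 5 N) and stays where left; a blank meets it at an unknown 50 to 56 mm and must push it to 65, where it yields no more. A blank does not slide down by itself. Ramming: over 90 N in all between blank and pocket.
- pocket3: Pocket 3 of the green steel leaning rack, fixed, marked by 3 13 mm round rivet heads in a row across its cover. The three stand side by side, 88 mm apart in y, all turned alike, in any order. Origin: centre of underside, 6 mm above the table; x level, away from the robot; z up. A flat slot enters on the -x side and descends to +x, 35 degrees below level, direction (cos35, 0, -sin35).
- mouth3 (a point): Slot mouth of pocket 3, on the slot floor's centre line, at (-35, 0, 62) mm in the pocket's frame. Slot 42 wide (y), 9 high square to its floor, closed by an end wall 80 mm in; 50 wide outside. Before the mouth the floor runs on 20 mm as a sill, its last 12 mm between spread side guides and under an upturned lip.
- home3 (a point): Where a blank's nose point lies when fully home in pocket 3: 65 mm down the slot from the mouth, 2.5 above its floor. A hidden rubber stop in the slot slides stiffly (about 5 N) and stays where left; a blank meets it at an unknown 50 to 56 mm and must push it to 65, where it yields no more. A blank does not slide down by itself. Ramming: over 90 N in all between blank and pocket.
- spare_wheel: Bystander, loose: spare grinding wheel lying flat, 100 across, 26 high; origin under its centre. Leave where it is.
- bushing: Bystander, loose: brass bushing, 30 across, 22 high, standing; origin under its centre. Leave where it is.
- dressing_stick: Bystander, loose: grey wheel-dressing stick, 22 x 90 x 22; origin under its centre. Leave where it is.
- oil_bottle: Bystander, loose: white plastic oil bottle, 48 across, 120 high; origin under its centre. Leave where it is.
- wrench: Bystander, loose: steel wrench, 160 long; origin under its centre. Leave where it is.
- tin_cup: Bystander, loose: steel cup, 72 across, 80 high; origin under its centre. Leave where it is.
- brush: Bystander, loose: hand brush; origin under its centre. Leave where it is.
Not all that is in view belongs to the job. Leave any green look-alike of the blade_middle alone. What is shaped like the blade_short but green is not meant.

How it is judged:
By the outcome, as a careful person would: the job done as asked, in the order asked, and still so for the second after the job is handed in, with the robot touching nothing.
It also fails if it takes over 72 s, if anything falls off the work surface, if the arm or the gripper's body presses on something with over 40 N, if the wrist force passes 120 N, or if a joint passes its speed limit or range.

## Working session

There is one attempt and no reset: what is moved stays moved. The work goes in short steps, Python scripts to look and compute and a tool call to move; the robot and the scene stay as the last step left them, time stands still between calls to the robot, and variables do not carry over. Pictures are saved under pics/ and viewed, about 8 in all and at most 12, crops included, and the job is handed in when it is done.

Besides the shell and the picture viewer there is one more tool, called after "Emit:" by a JSON object that holds its "name" and its "arguments". send_rows: Moves the arm, as the interface text tells. Its arguments: {"type":"object","properties":{"plan":{"type":"array","items":{"type":"object","properties":{"linear":{"type":"array","items":{"type":"number"}},"delta_rot":{"type":"array","items":{"type":"number"}},"fingers":{"type":"number"}}}},"force":{"type":"number"}},"required":["plan"]}

```bash
mkdir -p pics; ls; python3 - <<'E'
from rig import manip
import cv2,numpy as np
for c in("scene","top"):
    im=manip.get_image(c); cv2.imwrite(f"pics/{c}0.png",im[...,::-1])
    i=manip.camera_info(c); R=cv2.Rodrigues(i["rvec"])[0]
    print(c,i["K"].tolist() if hasattr(i["K"],'tolist') else i["K"],i["dist"],(-R.T@np.array(i["tvec"])).round(3), R.round(2).tolist())
    for t in("blade_short","blade_middle","blade_long","pocket1","pocket2","pocket3"):
        print(t,[(round(d["p"],2),np.round(d["extent"]).tolist()) for d in manip.find_in(t,c)][:6])
s=manip.get_state();print(s)
E
```

```text
pics
scene [[369.7319006105584, 0.0, 319.65834071549403], [0.0, 369.7319006105584, 200.88818014117876], [0.0, 0.0, 1.0]] [-0.04141349  0.          0.          0.          0.        ] [ 1.138 -0.355  0.735] [[0.5, 0.87, 0.0], [0.61, -0.35, -0.71], [-0.62, 0.36, -0.7]]
blade_short [(0.94, [240.0, 229.0, 259.0, 277.0]), (0.61, [314.0, 157.0, 351.0, 172.0])]
blade_middle [(0.86, [101.0, 237.0, 162.0, 270.0]), (0.84, [181.0, 249.0, 222.0, 296.0]), (0.66, [216.0, 177.0, 271.0, 199.0])]
blade_long [(0.78, [273.0, 222.0, 311.0, 272.0]), (0.7, [350.0, 176.0, 379.0, 223.0]), (0.61, [117.0, 291.0, 159.0, 341.0])]
pocket1 [(0.75, [404.0, 162.0, 436.0, 208.0]), (0.74, [352.0, 178.0, 376.0, 221.0]), (0.56, [379.0, 168.0, 409.0, 217.0])]
pocket2 [(0.75, [404.0, 162.0, 436.0, 208.0]), (0.74, [352.0, 178.0, 376.0, 221.0]), (0.56, [379.0, 168.0, 409.0, 217.0])]
pocket3 [(0.75, [404.0, 162.0, 436.0, 208.0]), (0.74, [352.0, 178.0, 376.0, 221.0]), (0.56, [379.0, 168.0, 409.0, 217.0])]
top [[462.41840070633253, 0.0, 326.0570182474893], [0.0, 462.41840070633253, 201.2584386345814], [0.0, 0.0, 1.0]] [-0.080
[... 932 characters left out ...]
 [411.0, 179.0, 430.0, 220.0])]
{'clock': 0.7, 'qpos': array([-1.31500035e+00,  2.75880791e-01,  1.50489165e+00, -4.70642566e-06,
        1.36068695e+00, -1.20976521e-01]), 'qd': array([ 0.00205747,  0.00040453, -0.00094035,  0.00035603, -0.00072221,
        0.00161077]), 'effort': array([ 2.82342853e-04, -4.16505754e+01, -2.46050280e+01, -4.01327516e-04,
        4.14822148e-05, -3.85636014e-06]), 'position': array([ 0.21157011, -0.53470088,  0.25634231]), 'ee_rot': array([ 4.55669270e-05,  8.27019402e-01, -5.62173375e-01,  4.86666104e-05]), 'contact_force': array([-0.26116782, -0.21613824,  0.34292116]), 'moment': array([-0.02991798, -0.00424161, -0.06831373]), 'width': 0.08583740176098385}
```

```bash
python3 - <<'E'
import cv2,numpy as np
t=cv2.imread("pics/top0.png"); cv2.imwrite("pics/topc.png",cv2.resize(t[130:310,200:510],None,fx=2.58,fy=2.58,interpolation=cv2.INTER_CUBIC))
s=cv2.imread("pics/scene0.png"); cv2.imwrite("pics/scenec.png",cv2.resize(s[130:360,80:460],None,fx=2.1,fy=2.1,interpolation=cv2.INTER_CUBIC))
E
```

```text
(no output)
```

View pics/topc.png

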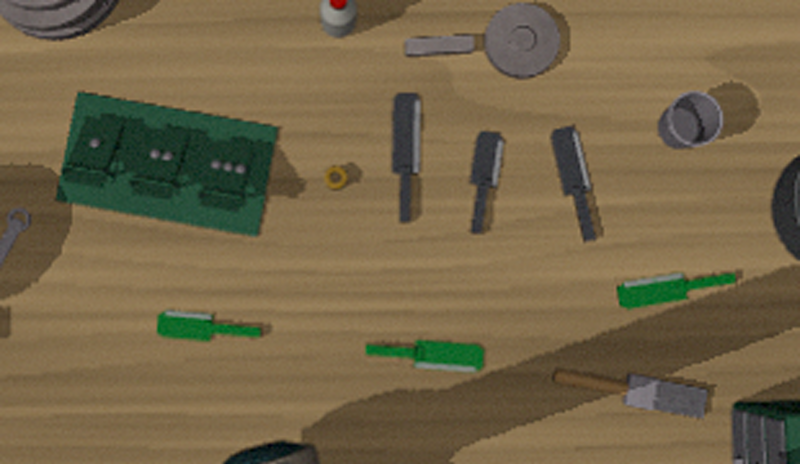

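View pics/scenec.png

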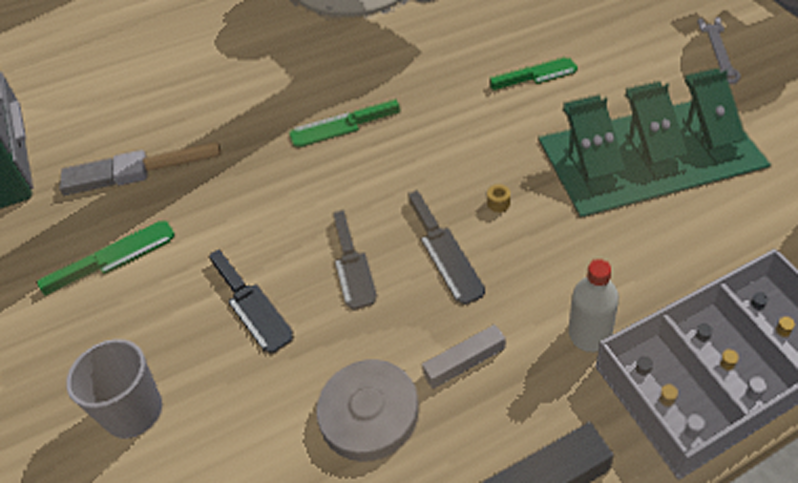

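The top crop shows the dark blanks: long at crop (405,155), px about (357,190); short at (487,180), px (389,200); middle at (575,180), px (423,200). All three have tangs toward the robot. The candidates that could be confused are three green look-alikes at crop (210,327), (425,355) and (675,290), plus the brush at (630,390). I reject the green ones. In the rack, the pockets run from left (+y) to right with 1, 2 and 3 rivets.

```bash
cat > h.py <<'E'
import numpy as np,cv2
from rig import manip
from scipy.spatial.transform import Rotation as Ro
from scipy.optimize import least_squares
def cam(n):
    i=manip.camera_info(n); return dict(K=np.array(i["K"]),d=np.array(i["dist"]),r=np.array(i["rvec"],float).ravel(),t=np.array(i["tvec"],float).ravel())
def proj(c,P): return cv2.projectPoints(np.asarray(P,float).reshape(-1,1,3),c["r"],c["t"],c["K"],c["d"])[0][:,0]
def ray(c,uv):
    R=cv2.Rodrigues(c["r"])[0]; q=cv2.undistortPoints(np.asarray(uv,float).reshape(-1,1,2),c["K"],c["d"])[:,0]
    return -R.T@c["t"], np.c_[q,np.ones(len(q))]@R
def plane(c,uv,z):
    o,d=ray(c,uv); return o+d*((z-o[2])/d[:,2:])
def tri(obs): # [(cam,uv)]
    A=np.zeros((3,3));b=np.zeros(3)
    for c,uv in obs:
        o,d=ray(c,[uv]);d=d[0]/np.linalg.norm(d[0]);M=np.eye(3)-np.outer(d,d);A+=M;b+=M@o
    return np.linalg.solve(A,b)
def tool():
    s=manip.get_state(); w,x,y,z=s["ee_rot"]; return s["position"],Ro.from_quat([x,y,z,w]),s
def delta(R,goal): return (R.inv()*goal).as_rotvec(degrees=True)
E
python3 - <<'E'
from h import *
im=manip.get_image("top"); c=cam("top"); hsv=cv2.cvtColor(im,cv2.COLOR_RGB2HSV)
def pca(m,z):
    v,u=np.nonzero(m);P=plane(c,np.c_[u,v],z)[:,:2];ce=P.mean(0);w,V=np.linalg.eigh(np.cov((P-ce).T));a=V[:,1]*np.sign(V[0,1]);s=(P-ce)@a
    return ce.round(4),np.degrees(np.arctan2(a[1],a[0])).round(1),(s.max()-s.min()).round(3),(ce+a*s.min()).round(3),(ce+a*s.max()).round(3)
for n,b in dict(long=(348,164,370,220),short=(380,178,396,222),middle=(410,176,434,226)).items():
    m=np.zeros(im.shape[:2],bool);m[b[1]:b[3],b[0]:b[2]]=im[b[1]:b[3],b[0]:b[2]].max(2)<75
    n_,l,st,_=cv2.connectedComponentsWithStats(m.astype(np.uint8));m=l==1+st[1:,4].argmax();print(n,m.sum(),pca(m,.006))
# rack plate corners guessed from crop
pts=np.array([(78,93),(279,128),(260,236),(58,200)])/2.58+[200,130]
print(plane(c,pts,.006).round(3))
cw=cam("wrist");p,R,s=tool();Rc=cv2.Rodrigues(cw["r"])[0]
print("cam in tool",R.inv().apply(-Rc.T@cw["t"]-p).round(4),"axes",(R.inv().as_matrix()@Rc.T).round(3).tolist(),cw["K"][0,0],R.as_matrix().round(3).tolist())
E
```

```text
long 315 (array([ 0.6083, -0.1277]), np.float64(-0.7), np.float64(0.169), array([ 0.514, -0.127]), array([ 0.683, -0.129]))
short 239 (array([ 0.5741, -0.2322]), np.float64(-8.2), np.float64(0.133), array([ 0.498, -0.221]), array([ 0.63, -0.24]))
middle 298 (array([ 0.5682, -0.3509]), np.float64(13.4), np.float64(0.152), array([ 0.485, -0.371]), array([ 0.632, -0.336]))
[[0.69  0.306 0.006]
 [0.638 0.037 0.006]
 [0.494 0.063 0.006]
 [0.546 0.332 0.006]]
cam in tool [-0.0008 -0.0744 -0.1177] axes [[1.0, 0.001, -0.001], [-0.001, 0.957, 0.289], [0.001, -0.289, 0.957]] 304.44474821692194 [[0.368, -0.93, 0.0], [-0.93, -0.368, -0.0], [0.0, -0.0, -1.0]]
```

```bash
cat >> h.py <<'E'
import json
def Rt(yaw,pitch=0): # tool x = +y turned by yaw; pitch = nose-down turn of a held blank (deg)
    B=Ro.from_euler("ZY",[yaw,pitch],degrees=True)           # blade frame
    return B*Ro.from_matrix(np.array([[0,1,0],[1,0,0],[0,0,-1.]]))  # tool x=+yb, y=+xb, z=-zb
def rows(p1,R1,n,start=None,f=None):
    p,R,_=tool() if start is None else (*start,0)
    rv=(R.inv()*R1).as_rotvec(); out=[];dp=(np.asarray(p1)-p)/n;st=Ro.from_rotvec(rv/n)
    for k in range(n):
        out.append({"linear":[round(float(v),4) for v in R.inv().apply(dp)],"delta_rot":[round(float(v),2) for v in np.degrees(rv/n)],**({"fingers":f} if f is not None else {})}); R=R*st
    print("max",np.abs(dp).max().round(4),np.degrees(np.linalg.norm(rv)/n).round(2));print(json.dumps(out).replace(" ","")); return p1,R1
E
python3 - <<'E'
from h import *
rows([.48,-.23,.25],Rt(0),24,f=.0854)
E
```

```text
max 0.0127 6.6
[{"linear":[-0.0077,-0.0151,0.0003],"delta_rot":[0.0,-0.0,-6.6],"fingers":0.0854},{"linear":[-0.0059,-0.0159,0.0003],"delta_rot":[0.0,-0.0,-6.6],"fingers":0.0854},{"linear":[-0.004,-0.0164,0.0003],"delta_rot":[0.0,-0.0,-6.6],"fingers":0.0854},{"linear":[-0.0021,-0.0168,0.0003],"delta_rot":[0.0,-0.0,-6.6],"fingers":0.0854},{"linear":[-0.0002,-0.0169,0.0003],"delta_rot":[0.0,-0.0,-6.6],"fingers":0.0854},{"linear":[0.0018,-0.0168,0.0003],"delta_rot":[0.0,-0.0,-6.6],"fingers":0.0854},{"linear":[0.0037,-0.0165,0.0003],"delta_rot":[0.0,-0.0,-6.6],"fingers":0.0854},{"linear":[0.0056,-0.016,0.0003],"delta_rot":[0.0,-0.0,-6.6],"fingers":0.0854},{"linear":[0.0074,-0.0152,0.0003],"delta_rot":[0.0,-0.0,-6.6],"fingers":0.0854},{"linear":[0.0091,-0.0143,0.0003],"delta_rot":[0.0,-0.0,-6.6],"fingers":0.0854},{"linear":[0.0106,-0.0132,0.0003],"delta_rot":[0.0,-0.0,-6.6],"fingers":0.0854},{"linear":[0.0121,-0.0118,0.0003],"delta_rot":[0.0,-0.0,-6.6],"fingers":0.0854},{"linear":[0.0134,-0.0104,0.0003],"delta_rot":[0.0,-0.0,-6.6],"fingers":0.0854},{"linear":[0.0145,-0.0088,0.0003],"delta_rot":[0.0,-0.0,-6.6],"fingers":0.0854},{"linear":[0.0154,-0.0071,0.0003],"delta_rot":[0.0,-0.0,-6.6],"fingers":0.0854},{"linear":[0.0161,-0.0052,0.0003],"delta_rot":[0.0,-0.0,-6.6],"fingers":0.0854},{"linear":[0.0166,-0.0034,0.0003],"delta_rot":[0.0,-0.0,-6.6],"fingers":0.0854},{"linear":[0.0169,-0.0014,0.0003],"delta_rot":[0.0,-0.0,-6.6],"fingers":0.0854},{"linear":[0.0169,0.0005,0.0003],"delta_rot":[0.0,-0.0,-6.6],"fingers":0.0854},{"linear":[0.0167,0.0025,0.0003],"delta_rot":[0.0,-0.0,-6.6],"fingers":0.0854},{"linear":[0.0163,0.0044,0.0003],"delta_rot":[0.0,-0.0,-6.6],"fingers":0.0854},{"linear":[0.0157,0.0062,0.0003],"delta_rot":[0.0,-0.0,-6.6],"fingers":0.0854},{"linear":[0.0149,0.008,0.0003],"delta_rot":[0.0,-0.0,-6.6],"fingers":0.0854},{"linear":[0.0139,0.0097,0.0003],"delta_rot":[0.0,-0.0,-6.6],"fingers":0.0854}]
```

Emit:
{"name": "send_rows", "arguments": {"plan": [{"linear":[-0.008,-0.015,0],"delta_rot":[0,0,-6.6],"fingers":0.0854},{"linear":[-0.006,-0.016,0],"delta_rot":[0,0,-6.6],"fingers":0.0854},{"linear":[-0.004,-0.016,0],"delta_rot":[0,0,-6.6],"fingers":0.0854},{"linear":[-0.002,-0.017,0],"delta_rot":[0,0,-6.6],"fingers":0.0854},{"linear":[0,-0.017,0],"delta_rot":[0,0,-6.6],"fingers":0.0854},{"linear":[0.002,-0.017,0],"delta_rot":[0,0,-6.6],"fingers":0.0854},{"linear":[0.004,-0.016,0],"delta_rot":[0,0,-6.6],"fingers":0.0854},{"linear":[0.006,-0.016,0],"delta_rot":[0,0,-6.6],"fingers":0.0854},{"linear":[0.007,-0.015,0],"delta_rot":[0,0,-6.6],"fingers":0.0854},{"linear":[0.009,-0.014,0],"delta_rot":[0,0,-6.6],"fingers":0.0854},{"linear":[0.011,-0.013,0],"delta_rot":[0,0,-6.6],"fingers":0.0854},{"linear":[0.012,-0.012,0],"delta_rot":[0,0,-6.6],"fingers":0.0854}]}}

```text
clock: 1.75
position: [0.3454, -0.3768, 0.2561]
ee_rot: [0.002, 0.992, 0.124, -0.0]
contact_force: [0.9, 1.0, 0.7]
width: 0.0855
```

Emit:
{"name": "send_rows", "arguments": {"plan": [{"linear":[0.013,-0.01,0],"delta_rot":[0,0,-6.6],"fingers":0.0854},{"linear":[0.0145,-0.009,0],"delta_rot":[0,0,-6.6],"fingers":0.0854},{"linear":[0.015,-0.007,0],"delta_rot":[0,0,-6.6],"fingers":0.0854},{"linear":[0.016,-0.005,0],"delta_rot":[0,0,-6.6],"fingers":0.0854},{"linear":[0.017,-0.003,0],"delta_rot":[0,0,-6.6],"fingers":0.0854},{"linear":[0.017,-0.001,0],"delta_rot":[0,0,-6.6],"fingers":0.0854},{"linear":[0.017,0,0],"delta_rot":[0,0,-6.6],"fingers":0.0854},{"linear":[0.017,0.002,0],"delta_rot":[0,0,-6.6],"fingers":0.0854},{"linear":[0.016,0.004,0],"delta_rot":[0,0,-6.6],"fingers":0.0854},{"linear":[0.016,0.006,0],"delta_rot":[0,0,-6.6],"fingers":0.0854},{"linear":[0.015,0.008,0],"delta_rot":[0,0,-6.6],"fingers":0.0854},{"linear":[0.014,0.01,0],"delta_rot":[0,0,-6.6],"fingers":0.0854}]}}

```text
clock: 2.75
position: [0.4699, -0.2036, 0.2568]
ee_rot: [0.003, 0.659, 0.752, -0.001]
contact_force: [-0.3, 0.2, 0.8]
width: 0.0853
```

```bash
cat >> h.py <<'E'
def boxes(L):
    f=lambda x0,x1,w,z1:np.array([(x,y,z) for x in(x0,x1) for y in(-w,w) for z in(0,z1)])
    a=f(0,L-8,.018,.005) if 0 else None
    return [f(0,L-.008,.018,.005),f(L-.008,L,.0125,.005),f(-.065,0,.007,.016)]
def sil(c,L,x,y,yaw,sc=4,off=(0,0),size=(400,640)):
    m=np.zeros((size[0]*sc,size[1]*sc),np.uint8);R=Ro.from_euler("z",yaw,degrees=True)
    for b in boxes(L):
        q=proj(c,R.apply(b)+[x,y,0]);h=cv2.convexHull(np.round(((q-off+.5)*sc-.5)).astype(np.int32));cv2.fillConvexPoly(m,h,1)
    return m
def fit(c,mask,L,g):
    from scipy.optimize import minimize
    v,u=np.nonzero(mask);o=np.array([u.min()-15,v.min()-15]);sz=(v.max()-v.min()+30,u.max()-u.min()+30)
    mm=cv2.resize(mask[o[1]:o[1]+sz[0],o[0]:o[0]+sz[1]].astype(np.uint8),None,fx=4,fy=4,interpolation=cv2.INTER_NEAREST).astype(bool)
    def cost(p):
        s=sil(c,L,p[0]/1000,p[1]/1000,p[2],4,o,(mm.shape[0]//4,mm.shape[1]//4)).astype(bool);return 1-(s&mm).sum()/(s|mm).sum()
    r=minimize(cost,g,method="Nelder-Mead",options=dict(initial_simplex=np.array([g,np.add(g,[8,0,0]),np.add(g,[0,8,0]),np.add(g,[0,0,5])]),xatol=.05,fatol=1e-4))
    return r.x,1-r.fun
E
python3 - <<'E'
from h import *
im=manip.get_image("wrist");c=cam("wrist");cv2.imwrite("pics/w1.png",im[...,::-1])
G=dict(short=(.072,[563,-230,-8]),middle=(.09,[549,-356,13.4]),long=(.108,[577,-128,-1]))
for n,(L,g) in G.items():
    best=None
    for d in manip.masks_of("blade_"+n,"wrist")[:4]:
        v,u=np.nonzero(d["pixels"]);P=plane(c,[[u.mean(),v.mean()]],.005)[0]
        print(n,round(d["p"],2),np.round(d["extent"]),P.round(3))
        if np.hypot(P[0]-g[0]/1e3-.01,P[1]-g[1]/1e3)<.05 and best is None: best=d; print(fit(c,d["pixels"],L,g))
E
```

```text
short 0.94 [563. 109. 640. 150.] [0.377 0.126 0.005]
short 0.84 [268. 186. 313. 282.] [ 0.574 -0.227  0.005]
(array([ 562.26052684, -224.48773488,  -10.14928984]), np.float64(0.9551513966298361))
middle 0.8 [ 15.  76. 160. 111.] [ 0.422 -0.464  0.005]
middle 0.57 [320.  29. 457.  82.] [ 0.34  -0.157  0.005]
long 0.78 [341. 209. 386. 324.] [ 0.606 -0.123  0.005]
(array([ 578.65775766, -122.05945939,   -1.58682479]), np.float64(0.9505693842587927))
```

View pics/w1.png

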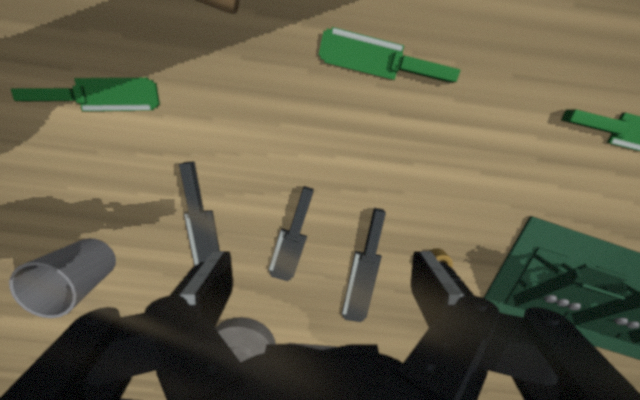

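The wrist view shows the three dark blanks right side up, tangs toward the robot: short at (290,235), long at (363,265), middle at (198,210). The nose of the middle blank is hidden by a finger. I'll remeasure now that the arm is still.

```bash
python3 - <<'E'
from h import *
p,R,s=tool();print(p,s["qd"].round(4),s["clock"])
im=manip.get_image("wrist");c=cam("wrist")
G=dict(short=(.072,[563,-230,-8]),long=(.108,[577,-128,-1]))
for cn in("wrist","top"):
  c=cam(cn)
  if cn=="top": manip.get_image("top");G["middle"]=(.09,[549,-356,13.4])
  for n,(L,g) in G.items():
    for d in manip.masks_of("blade_"+n,cn)[:4]:
        v,u=np.nonzero(d["pixels"]);P=plane(c,[[u.mean(),v.mean()]],.005)[0]
        if np.hypot(P[0]-g[0]/1e3-.01,P[1]-g[1]/1e3)<.05: print(cn,n,fit(c,d["pixels"],L,g));break
start=None
for t in ([.515,-.222,.08],): rows(t,Rt(-9),12,f=.05)
print(tool()[2]["clock"])
E
```

```text
[ 0.4694484  -0.20432973  0.25672032] [-0.022  -0.0002  0.0009 -0.0028 -0.0016 -0.0014] 2.95
wrist short (array([ 559.86281247, -229.06306027,  -10.28948226]), np.float64(0.9445995347291459))
wrist long (array([ 577.17214981, -126.85992733,   -1.92822717]), np.float64(0.9636712711315015))
top long (array([ 575.57032032, -130.00348577,   -1.57563977]), np.float64(0.8695334210911219))
max 0.0147 1.35
[{"linear":[-0.0018,0.0036,0.0147],"delta_rot":[0.01,0.03,1.34],"fingers":0.05},{"linear":[-0.0017,0.0036,0.0147],"delta_rot":[0.01,0.03,1.34],"fingers":0.05},{"linear":[-0.0016,0.0037,0.0147],"delta_rot":[0.01,0.03,1.34],"fingers":0.05},{"linear":[-0.0016,0.0037,0.0147],"delta_rot":[0.01,0.03,1.34],"fingers":0.05},{"linear":[-0.0015,0.0038,0.0147],"delta_rot":[0.01,0.03,1.34],"fingers":0.05},{"linear":[-0.0014,0.0038,0.0147],"delta_rot":[0.01,0.03,1.34],"fingers":0.05},{"linear":[-0.0013,0.0038,0.0147],"delta_rot":[0.01,0.03,1.34],"fingers":0.05},{"linear":[-0.0012,0.0039,0.0147],"delta_rot":[0.01,0.03,1.34],"fingers":0.05},{"linear":[-0.0012,0.0039,0.0147],"delta_rot":[0.01,0.03,1.34],"fingers":0.05},{"linear":[-0.0011,0.0039,0.0147],"delta_rot":[0.01,0.03,1.34],"fingers":0.05},{"linear":[-0.001,0.0039,0.0147],"delta_rot":[0.01,0.03,1.34],"fingers":0.05},{"linear":[-0.0009,0.004,0.0147],"delta_rot":[0.01,0.03,1.34],"fingers":0.05}]
3.3
```

```bash
python3 - <<'E'
from h import *
R1=Rt(-11,-28);p1=np.array([.36,.17,.30])-R1.apply([-.0008,-.0744,-.1177]);print(p1)
rows(p1,R1,12,f=.0854)
E
```

```text
[0.47887859 0.14770732 0.23100575]
max 0.0294 2.76
[{"linear":[0.0291,0.0044,0.002],"delta_rot":[-2.3,-0.34,1.49],"fingers":0.0854},{"linear":[0.0292,0.0036,0.002],"delta_rot":[-2.3,-0.34,1.49],"fingers":0.0854},{"linear":[0.0293,0.0028,0.0019],"delta_rot":[-2.3,-0.34,1.49],"fingers":0.0854},{"linear":[0.0294,0.0019,0.0018],"delta_rot":[-2.3,-0.34,1.49],"fingers":0.0854},{"linear":[0.0294,0.0011,0.0017],"delta_rot":[-2.3,-0.34,1.49],"fingers":0.0854},{"linear":[0.0294,0.0003,0.0016],"delta_rot":[-2.3,-0.34,1.49],"fingers":0.0854},{"linear":[0.0294,-0.0005,0.0014],"delta_rot":[-2.3,-0.34,1.49],"fingers":0.0854},{"linear":[0.0294,-0.0014,0.0012],"delta_rot":[-2.3,-0.34,1.49],"fingers":0.0854},{"linear":[0.0294,-0.0022,0.0009],"delta_rot":[-2.3,-0.34,1.49],"fingers":0.0854},{"linear":[0.0293,-0.003,0.0006],"delta_rot":[-2.3,-0.34,1.49],"fingers":0.0854},{"linear":[0.0292,-0.0037,0.0003],"delta_rot":[-2.3,-0.34,1.49],"fingers":0.0854},{"linear":[0.0291,-0.0045,0.0],"delta_rot":[-2.3,-0.34,1.49],"fingers":0.0854}]
```

Emit:
{"name": "send_rows", "arguments": {"plan": [{"linear":[0.029,0.004,0.002],"delta_rot":[-2.3,-0.3,1.5],"fingers":0.0854},{"linear":[0.029,0.004,0.002],"delta_rot":[-2.3,-0.3,1.5]},{"linear":[0.029,0.003,0.002],"delta_rot":[-2.3,-0.3,1.5]},{"linear":[0.029,0.002,0.002],"delta_rot":[-2.3,-0.3,1.5]},{"linear":[0.029,0.001,0.002],"delta_rot":[-2.3,-0.3,1.5]},{"linear":[0.029,0,0.002],"delta_rot":[-2.3,-0.3,1.5]},{"linear":[0.029,0,0.001],"delta_rot":[-2.3,-0.3,1.5]},{"linear":[0.029,-0.001,0.001],"delta_rot":[-2.3,-0.3,1.5]},{"linear":[0.029,-0.002,0.001],"delta_rot":[-2.3,-0.3,1.5]},{"linear":[0.029,-0.003,0.001],"delta_rot":[-2.3,-0.3,1.5]},{"linear":[0.029,-0.004,0],"delta_rot":[-2.3,-0.3,1.5]},{"linear":[0.0,0,0],"delta_rot":[0,0,0]}]}}

```text
$.plan[1]: bad value
```

```bash
python3 - <<'E'
from h import *
manip.get_image("scene");manip.get_image("scene")
p,R,s=tool();im=manip.get_image("wrist");c=cam("wrist");p2=tool()[0];print(p,p2,s["qd"].round(3),s["clock"])
np.savez("rk.npz",im=im,top=manip.get_image("top"),**c)
g=lambda P:proj(c,P).round(1).tolist()
yaw=Ro.from_euler("z",-10.9,degrees=True)
print(g(yaw.apply([[-.035,y,.068] for y in(-.088,0,.088)])+[.592,.185,0]))
b=cv2.resize(im[60:290,100:560],None,fx=1.73,fy=1.73,interpolation=cv2.INTER_CUBIC);cv2.imwrite("pics/rk.png",b[...,::-1])
E
```

```text
[ 0.46931534 -0.204743    0.25674939] [ 0.46936153 -0.20464875  0.25671909] [ 0.004 -0.001 -0.002  0.002  0.    -0.   ] 3.4
[[586.8, 275.8], [655.4, 297.4], [722.1, 318.5]]
```

View pics/rk.png

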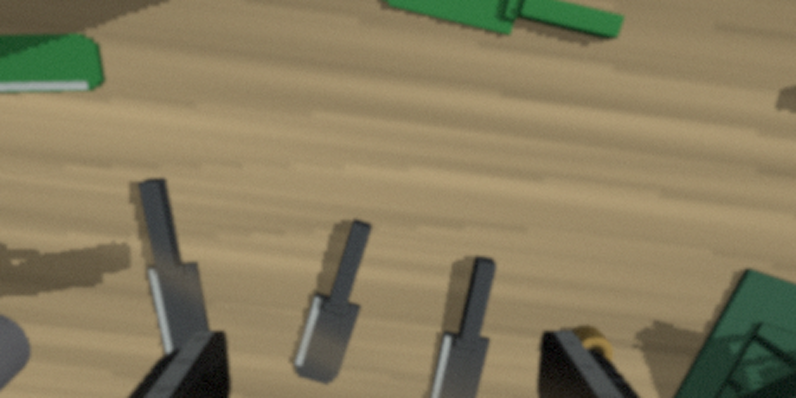

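The move was refused because every row needs a fingers value. The crop does confirm the three dark blanks: middle, short and long from left to right. I'll resend the move.

Emit:
{"name": "send_rows", "arguments": {"plan": [{"linear":[0.029,0.004,0.002],"delta_rot":[-2.3,-0.3,1.5],"fingers":0.0854},{"linear":[0.029,0.004,0.002],"delta_rot":[-2.3,-0.3,1.5],"fingers":0.0854},{"linear":[0.029,0.003,0.002],"delta_rot":[-2.3,-0.3,1.5],"fingers":0.0854},{"linear":[0.029,0.002,0.002],"delta_rot":[-2.3,-0.3,1.5],"fingers":0.0854},{"linear":[0.029,0.001,0.002],"delta_rot":[-2.3,-0.3,1.5],"fingers":0.0854},{"linear":[0.029,0,0.002],"delta_rot":[-2.3,-0.3,1.5],"fingers":0.0854},{"linear":[0.029,0,0.001],"delta_rot":[-2.3,-0.3,1.5],"fingers":0.0854},{"linear":[0.029,-0.001,0.001],"delta_rot":[-2.3,-0.3,1.5],"fingers":0.0854},{"linear":[0.029,-0.002,0.001],"delta_rot":[-2.3,-0.3,1.5],"fingers":0.0854},{"linear":[0.029,-0.003,0.001],"delta_rot":[-2.3,-0.3,1.5],"fingers":0.0854},{"linear":[0.029,-0.004,0],"delta_rot":[-2.3,-0.3,1.5],"fingers":0.0854},{"linear":[0.0,0,0],"delta_rot":[0,0,0],"fingers":0.0854}]}}

```text
clock: 4.5
position: [0.484, 0.1223, 0.2342]
ee_rot: [0.177, 0.75, 0.619, 0.153]
contact_force: [0.0, -0.3, -0.6]
width: 0.0852
```

```bash
python3 - <<'E'
from h import *
manip.get_image("scene");manip.get_image("scene")
p,R,s=tool();im=manip.get_image("wrist");c=cam("wrist");p2=tool()[0];print(p,p2,s["qd"].round(3),s["clock"])
np.savez("rk.npz",im=im,top=manip.get_image("top"),**c)
g=lambda P:proj(c,P).round(1).tolist()
yaw=Ro.from_euler("z",-10.9,degrees=True)
print(g(yaw.apply([[-.035,y,.068] for y in(-.088,0,.088)])+[.592,.185,0]))
b=cv2.resize(im[60:290,100:560],None,fx=1.73,fy=1.73,interpolation=cv2.INTER_CUBIC);cv2.imwrite("pics/rk2.png",b[...,::-1])
E
```

```text
[0.48485336 0.11892922 0.23471815] [0.48543036 0.11777529 0.23497502] [-0.06   0.002 -0.014  0.005  0.006 -0.015] 4.6
[[316.9, 159.0], [408.1, 158.5], [499.5, 157.9]]
```

View pics/rk2.png

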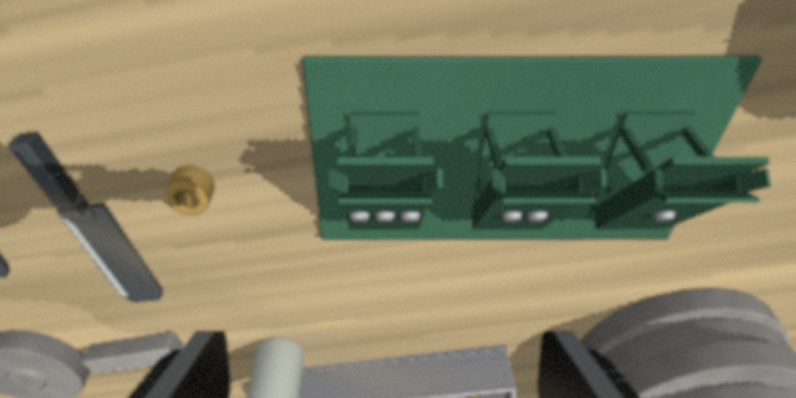

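The view shows the mouths facing the camera. The three-rivet pocket is at crop (385,180), the two-rivet at (545,180), the one-rivet at (715,180), and the plate's near edge is at row 57. I'll retake it settled and fit the rack pose.

```bash
cat >> h.py <<'E'
C,S=np.cos(np.radians(35)),np.sin(np.radians(35))
def pk(s,y,h,yo=0): # point s down slot from mouth, y across, h above slot floor; in rack frame (mouth2 column), yo pocket offset; z from table
    return [-.035+s*C+h*S, y+yo, .068-s*S+h*C]
E
python3 - <<'E'
from h import *
p,R,s=tool();im=manip.get_image("wrist");c=cam("wrist");print(p,s["qd"].round(3)[0],s["clock"])
np.savez("rk.npz",im=im,**c)
top=manip.get_image("top");ct=cam("top");sc=manip.get_image("scene");cs=cam("scene")
def riv(im,box):
    x0,y0,x1,y1=box;a=im[y0:y1,x0:x1].astype(int);m=((a.min(2)>95)&(a.max(2)-a.min(2)<40)).astype(np.uint8)
    n,l,st,ce=cv2.connectedComponentsWithStats(m);return sorted([(round(q[0]+x0,1),round(q[1]+y0,1),int(t[4])) for q,t in zip(ce[1:],st[1:]) if t[4]>=3])
print("w",riv(im,(280,165,520,195)));print("t",riv(top,(220,170,310,210)));print("s",riv(sc,(340,150,440,225)))
yaw=Ro.from_euler("z",-10.9,degrees=True);o=np.array([.592,.185,0])
big=cv2.resize(im[80:210,255:555],None,fx=2.6,fy=4.4,interpolation=cv2.INTER_CUBIC)[...,::-1].copy()
def ln(P,col):
    q=((proj(c,yaw.apply(P)+o)-[255,80]+.5)*[2.6,4.4]).astype(int);cv2.polylines(big,[q.reshape(-1,1,2)],False,col,1)
for yo in(-.088,0,.088):
    ln([pk(-.02,y,0,yo) for y in(-.025,.025)],(0,0,255)); ln([pk(0,y,0,yo) for y in(-.021,.021)],(0,255,255));ln([pk(0,y,.009,yo) for y in(-.021,.021)],(255,255,0))
ln([[-.0731,-.137,.006],[-.0731,.137,.006]],(255,0,255))
cv2.imwrite("pics/rk3.png",big)
E
```

```text
[0.48585262 0.11695622 0.23514703] -0.029 4.7
w [(np.float64(309.6), np.float64(183.2), 52), (np.float64(324.5), np.float64(183.2), 51), (np.float64(339.5), np.float64(183.0), 50), (np.float64(398.5), np.float64(182.5), 51), (np.float64(413.5), np.float64(182.6), 50), (np.float64(487.4), np.float64(182.1), 45), (np.float64(490.6), np.float64(191.0), 8)]
t [(np.float64(235.7), np.float64(185.3), 3), (np.float64(259.3), np.float64(189.7), 3), (np.float64(263.7), np.float64(190.7), 3), (np.float64(282.7), np.float64(193.7), 3), (np.float64(287.7), np.float64(194.7), 3), (np.float64(292.3), np.float64(195.7), 3)]
s [(np.float64(342.0), np.float64(193.0), 3), (np.float64(345.7), np.float64(164.6), 21), (np.float64(358.6), np.float64(197.6), 13), (np.float64(364.4), np.float64(196.2), 14), (np.float64(369.8), np.float64(194.5), 13), (np.float64(391.5), np.float64(189.5), 14), (np.float64(397.0), np.float64(188.2), 12), (np.float64(422.7), np.float64(181.8), 12), (np.float64(424.4), np.float64(157.4), 75), (np.float64(428.0), np.float64(167.7), 3), (np.float64(437.5), np.float64(196.5), 4)]
```

View pics/rk3.png

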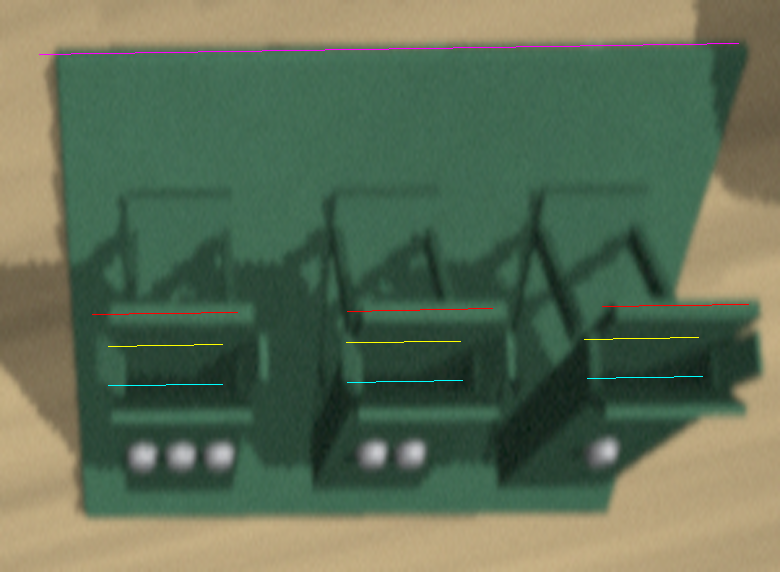

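```bash
cat > rack.py <<'E'
from h import *
p,R,s=tool();im=manip.get_image("wrist");c=cam("wrist");print(p,s["qd"].round(3)[0],s["clock"])
top=manip.get_image("top");ct=cam("top");sc=manip.get_image("scene");cs=cam("scene")
def riv(im,box,k=6,lo=95):
    x0,y0,x1,y1=box;a=im[y0:y1,x0:x1].astype(int);m=(a.min(2)>lo)&(a.max(2)-a.min(2)<40);n,l,st,ce=cv2.connectedComponentsWithStats(m.astype(np.uint8))
    return np.array([q+[x0,y0] for q,t in sorted(zip(ce[1:],st[1:]),key=lambda z:z[0][0])])
W=riv(im,(280,172,520,188));T=riv(top,(220,180,300,200));Z=riv(sc,(353,178,435,200))
print(len(W),len(T),len(Z))
g=cv2.GaussianBlur(im,(3,3),0)[...,1].astype(float)
E=[]
for x0,x1 in((305,345),(400,440),(492,530)):
    pr=g[140:170,x0:x1].mean(1);k=np.argmin(np.diff(pr));d=np.diff(pr)[k-1:k+2];E.append(((x0+x1)/2,140+k+.5+.5*(d[0]-d[2])/(d[0]-2*d[1]+d[2])))
    print(pr.round().astype(int).tolist())
E=np.array(E);print("edge",E.round(1).tolist())
n=[(-.088,-1),(-.088,0),(-.088,1),(0,-.5),(0,.5),(.088,0)]
def rk(q,P): return Ro.from_euler("z",q[2],degrees=True).apply(P)+[q[0]/1e3,q[1]/1e3,0]
def res(q,sel="wtse"):
    P=rk(q,[[q[3]/1e3,a+b*q[5]/1e3,q[4]/1e3] for a,b in n]);r=[]
    if 'w' in sel:r.append((proj(c,P)-W).ravel())
    if 't' in sel and len(T)==6:r.append((proj(ct,P[::-1])-T).ravel()/1)
    if 's' in sel and len(Z)==6:r.append((proj(cs,P)-Z).ravel())
    # sill edge: interpolate line row at columns
    for (u,v),yo in zip(E,(-.088,0,.088)):
        L=proj(c,rk(q,[pk(-.02,-.02,0,yo),pk(-.02,.02,0,yo)]));r.append([np.interp(u,L[:,0],L[:,1])-v])
    return np.concatenate(r)
for sel in("wtse","we","tse","wse"):
    o=least_squares(res,[592,185,-10.9,-10,60,13],args=(sel,),loss="soft_l1");print(sel,o.x.round(2),np.abs(res(o.x,sel)).max().round(2))
E
python3 rack.py
```

```text
[0.48621833 0.11604208 0.23517419] -0.001 4.85
9 6 12
[86, 83, 81, 79, 78, 78, 79, 84, 95, 107, 113, 110, 99, 84, 72, 68, 67, 67, 67, 67, 66, 65, 63, 61, 58, 53, 49, 49, 51, 54]
[71, 69, 69, 70, 71, 72, 77, 89, 104, 112, 112, 102, 87, 74, 68, 67, 67, 67, 66, 64, 62, 60, 59, 55, 52, 49, 48, 50, 53, 56]
[109, 111, 112, 113, 115, 115, 116, 114, 112, 108, 99, 86, 74, 68, 66, 66, 66, 65, 63, 60, 58, 55, 52, 49, 46, 45, 46, 50, 55, 61]
edge [[325.0, 152.5], [420.0, 151.7], [511.0, 150.9]]Traceback (most recent call last):
  File "rack.py", line 27, in <module>
    o=least_squares(res,[592,185,-10.9,-10,60,13],args=(sel,),loss="soft_l1");print(sel,o.x.round(2),np.abs(res(o.x,sel)).max().round(2))
    return func(*args, **kwargs)
    vector_fun = VectorFunction(
        fun_wrapped,
    ...<6 lines>...
        workers=workers
    )
    self._update_fun()
    ~~~~~~~~~~~~~~~~^^
    self.f = self.fun_wrapped(xp_copy(self.x))
             ~~~~~~~~~~~~~~~~^^^^^^^^^^^^^^^^^
    return np.atleast_1d(self.fun(x))
                         ~~~~~~~~^^^
    return self.f(x, *self.args, **self.kwargs)
           ~~~~~~^^^^^^^^^^^^^^^^^^^^^^^^^^^^^^
  File "rack.py", line 19, in res
    if 'w' in sel:r.append((proj(c,P)-W).ravel())
                            ~~~~~~~~~^~
ValueError: operands could not be broadcast together with shapes (6,2) (9,2)
```

```bash
python3 - <<'E'
s=open("rack.py").read()
s=s.replace("key=lambda z:z[0][0])])","key=lambda z:z[0][0]) if t[4]>=k])").replace("(280,172,520,188))","(280,172,520,188),30)").replace("(220,180,300,200))","(220,180,300,200),2)").replace("(353,178,435,200))","(353,178,435,200),9)")
open("rack.py","w").write(s)
E
python3 rack.py
```

```text
[0.48605569 0.11632102 0.23506878] 0.008 5.0
6 6 6
[87, 85, 82, 80, 78, 78, 79, 82, 91, 104, 113, 113, 104, 88, 75, 69, 68, 68, 67, 67, 66, 65, 63, 62, 58, 54, 50, 49, 50, 53]
[72, 70, 69, 70, 70, 71, 74, 84, 98, 109, 112, 105, 92, 78, 69, 67, 67, 67, 66, 65, 63, 62, 59, 56, 52, 49, 48, 49, 52, 55]
[110, 111, 112, 113, 114, 115, 116, 114, 112, 110, 104, 93, 78, 69, 66, 66, 66, 65, 63, 61, 59, 56, 53, 49, 46, 45, 46, 49, 53, 58]
edge [[325.0, 152.7], [420.0, 152.1], [511.0, 151.4]]
wtse [595.5  191.53 -11.     4.23  56.04  16.07] 1.12
we [595.53 191.68 -11.09   3.32  57.5   15.95] 0.18
tse [595.33 190.68 -11.02   3.06  52.98  16.33] 0.33
wse [595.55 191.79 -11.     4.76  55.63  16.09] 1.21
```

```bash
python3 - <<'E'
from h import *
rows([.5206,-.222,.10],Rt(-10),12,f=.06)
E
```

```text
max 0.0282 2.26
[{"linear":[-0.0272,0.0024,0.0136],"delta_rot":[2.26,-0.01,-0.1],"fingers":0.06},{"linear":[-0.0272,0.0029,0.0135],"delta_rot":[2.26,-0.01,-0.1],"fingers":0.06},{"linear":[-0.0272,0.0033,0.0134],"delta_rot":[2.26,-0.01,-0.1],"fingers":0.06},{"linear":[-0.0272,0.0038,0.0133],"delta_rot":[2.26,-0.01,-0.1],"fingers":0.06},{"linear":[-0.0272,0.0043,0.0131],"delta_rot":[2.26,-0.01,-0.1],"fingers":0.06},{"linear":[-0.0273,0.0047,0.0129],"delta_rot":[2.26,-0.01,-0.1],"fingers":0.06},{"linear":[-0.0273,0.0052,0.0127],"delta_rot":[2.26,-0.01,-0.1],"fingers":0.06},{"linear":[-0.0273,0.0057,0.0125],"delta_rot":[2.26,-0.01,-0.1],"fingers":0.06},{"linear":[-0.0273,0.0061,0.0123],"delta_rot":[2.26,-0.01,-0.1],"fingers":0.06},{"linear":[-0.0273,0.0065,0.0121],"delta_rot":[2.26,-0.01,-0.1],"fingers":0.06},{"linear":[-0.0273,0.0069,0.0118],"delta_rot":[2.26,-0.01,-0.1],"fingers":0.06},{"linear":[-0.0273,0.0074,0.0115],"delta_rot":[2.26,-0.01,-0.1],"fingers":0.06}]
```

Emit:
{"name": "send_rows", "arguments": {"plan": [{"linear":[-0.027,0.0025,0.0135],"delta_rot":[2.3,0,-0.1],"fingers":0.06},{"linear":[-0.027,0.003,0.0135],"delta_rot":[2.3,0,-0.1],"fingers":0.06},{"linear":[-0.027,0.0035,0.0135],"delta_rot":[2.3,0,-0.1],"fingers":0.06},{"linear":[-0.027,0.004,0.013],"delta_rot":[2.3,0,-0.1],"fingers":0.06},{"linear":[-0.027,0.0045,0.013],"delta_rot":[2.3,0,-0.1],"fingers":0.06},{"linear":[-0.027,0.005,0.013],"delta_rot":[2.3,0,-0.1],"fingers":0.06},{"linear":[-0.027,0.005,0.0125],"delta_rot":[2.2,0,-0.1],"fingers":0.06},{"linear":[-0.027,0.0055,0.0125],"delta_rot":[2.2,0,-0.1],"fingers":0.06},{"linear":[-0.027,0.006,0.0125],"delta_rot":[2.2,0,-0.1],"fingers":0.06},{"linear":[-0.027,0.0065,0.012],"delta_rot":[2.2,0,-0.1],"fingers":0.06},{"linear":[-0.027,0.007,0.012],"delta_rot":[2.2,0,-0.1],"fingers":0.06},{"linear":[-0.027,0.0075,0.0115],"delta_rot":[2.2,0,-0.1],"fingers":0.06}]}}

```text
clock: 6.15
position: [0.527, -0.2287, 0.0976]
ee_rot: [-0.005, 0.762, 0.648, 0.002]
contact_force: [0.1, 0.3, -0.1]
width: 0.0599
```

Emit:
{"name": "send_rows", "arguments": {"plan": [{"linear":[0,0,0],"delta_rot":[0,0,0],"fingers":0.06},{"linear":[0,0,0],"delta_rot":[0,0,0],"fingers":0.06}]}}

```text
clock: 6.32
position: [0.529, -0.2359, 0.0941]
ee_rot: [-0.005, 0.764, 0.646, 0.001]
contact_force: [0.2, -0.5, 0.3]
width: 0.0602
```

```bash
cat > look.py <<'E'
from h import *
import sys
def look(n,L,g,xg=-.040,z=.028,k=6,f=.06,show=None):
    p,R,s=tool();im=manip.get_image("wrist");c=cam("wrist");print(p.round(4),s["qd"].round(3)[0],s["clock"])
    for d in manip.masks_of("blade_"+n,"wrist")[:5]:
        v,u=np.nonzero(d["pixels"]);P=plane(c,[[u.mean(),v.mean()]],.005)[0]
        if np.hypot(P[0]-g[0]/1e3,P[1]-g[1]/1e3)<.08:
            x,q=fit(c,d["pixels"],L,g);print("fit",x.round(1),round(q,3),d["p"],d["extent"])
    if show: cv2.imwrite(f"pics/{show}.png",im[...,::-1])
    return x
E
python3 - <<'E'
from look import *
x=look("short",.072,[560,-229,-10],show="s1")
t=Ro.from_euler("z",x[2],degrees=True).apply([-.04,0,0])+[x[0]/1e3,x[1]/1e3,.028]
print(t);rows(t,Rt(x[2]),6,f=.05)
E
```

```text
[ 0.529  -0.2359  0.0941] -0.04 6.3167
fit [ 560.8 -229.2  -10.2] 0.975 0.88 [310.0, 166.2, 357.7, 333.3]
[ 0.521407   -0.22211657  0.028     ]
max 0.0111 0.14
[{"linear":[0.0018,-0.0015,0.0111],"delta_rot":[-0.06,-0.07,0.11],"fingers":0.05},{"linear":[0.0018,-0.0015,0.0111],"delta_rot":[-0.06,-0.07,0.11],"fingers":0.05},{"linear":[0.0018,-0.0015,0.0111],"delta_rot":[-0.06,-0.07,0.11],"fingers":0.05},{"linear":[0.0018,-0.0015,0.0111],"delta_rot":[-0.06,-0.07,0.11],"fingers":0.05},{"linear":[0.0018,-0.0016,0.0111],"delta_rot":[-0.06,-0.07,0.11],"fingers":0.05},{"linear":[0.0019,-0.0016,0.0111],"delta_rot":[-0.06,-0.07,0.11],"fingers":0.05}]
```

Emit:
{"name": "send_rows", "arguments": {"plan": [{"linear":[0.004,-0.003,0.008],"delta_rot":[0,0,0],"fingers":0.06},{"linear":[0.004,-0.003,0.01],"delta_rot":[0,0,0],"fingers":0.06},{"linear":[0.003,-0.003,0.011],"delta_rot":[-0.3,-0.4,0.5],"fingers":0.06},{"linear":[0,0,0.011],"delta_rot":[0,0,0],"fingers":0.06},{"linear":[0,0,0.01],"delta_rot":[0,0,0],"fingers":0.06},{"linear":[0,0,0.005],"delta_rot":[0,0,0],"fingers":0.06},{"linear":[0,0,0],"delta_rot":[0,0,0],"fingers":0.06},{"linear":[0,0,0],"delta_rot":[0,0,0],"fingers":0.06}]}}

```text
clock: 7.08
position: [0.5184, -0.2111, 0.0406]
ee_rot: [0.001, 0.764, 0.646, 0.002]
contact_force: [0.8, 0.1, 0.8]
width: 0.06
```

```bash
python3 - <<'E'
from h import *
p,R,s=tool();print(p.round(4),s["qd"].round(3),s["clock"])
rows([0.5214,-.2221,.028],Rt(-10.2),2,f=.05)
E
```

```text
[ 0.5184 -0.2111  0.0406] [ 0.011 -0.001  0.011 -0.001 -0.007  0.002] 7.0833
max 0.0063 0.34
[{"linear":[-0.0052,0.0024,0.0063],"delta_rot":[0.1,-0.04,0.32],"fingers":0.05},{"linear":[-0.0052,0.0024,0.0063],"delta_rot":[0.1,-0.04,0.32],"fingers":0.05}]
```

Emit:
{"name": "send_rows", "arguments": {"plan": [{"linear":[-0.005,0.0015,0.004],"delta_rot":[0,0,0],"fingers":0.05},{"linear":[-0.005,0.001,0.004],"delta_rot":[0.2,0,0.5],"fingers":0.05},{"linear":[0,0,0.003],"delta_rot":[0,0,0],"fingers":0.05},{"linear":[0,0,0],"delta_rot":[0,0,0],"fingers":0.05},{"linear":[0,0,0],"delta_rot":[0,0,0],"fingers":0.05},{"linear":[0,0,0],"delta_rot":[0,0,0],"fingers":0.05}]}}

```text
clock: 7.58
position: [0.521, -0.2238, 0.0301]
ee_rot: [0.002, 0.767, 0.642, 0.001]
contact_force: [-0.1, -0.2, 0.4]
width: 0.05
```

```bash
python3 - <<'E'
from h import *
p,R,s=tool();print(p.round(4),s["qd"].round(3),s["clock"])
rows([0.5214,-.2221,.028],Rt(-10.2),2,f=.05)
E
```

```text
[ 0.521  -0.2238  0.0301] [-0.005  0.    -0.006 -0.001  0.    -0.001] 7.5833
max 0.0011 0.12
[{"linear":[0.0009,0.0001,0.0011],"delta_rot":[0.11,0.01,0.03],"fingers":0.05},{"linear":[0.0009,0.0001,0.0011],"delta_rot":[0.11,0.01,0.03],"fingers":0.05}]
```

Emit:
{"name": "send_rows", "arguments": {"plan": [{"linear":[0.0015,0,0.002],"delta_rot":[0.2,0,0],"fingers":0.03},{"linear":[0,0,0],"delta_rot":[0,0,0],"fingers":0.01},{"linear":[0,0,0],"delta_rot":[0,0,0],"fingers":0.005},{"linear":[0,0,0],"delta_rot":[0,0,0],"fingers":0.005},{"linear":[0,0,0],"delta_rot":[0,0,0],"fingers":0.005}], "force": 70}}

```text
clock: 8.0
position: [0.5217, -0.2225, 0.0285]
ee_rot: [0.001, 0.767, 0.642, 0.0]
contact_force: [-0.1, 0.0, -1.1]
width: 0.0119
```

```bash
cat > ins.py <<'E'
from h import *
RK=Ro.from_euler("z",-11.0,degrees=True);RO=np.array([.5955,.1915,0])
YO={1:.088,2:0,3:-.088}
def goal(k,L,sn,h,g):  # TCP pose with the nose at sn down slot, h above floor; g=(xg,yg,zg) TCP in blade frame
    O=RK.apply(pk(sn-L,0,h,YO[k]))+RO; R=Rt(-11.0,35); B=Ro.from_euler("ZY",[-11.0,35],degrees=True)
    return O+B.apply(g),R
def where(k,L,g):      # sn,y,h of nose bottom by present TCP pose, plus tilt errors
    p,R,s=tool();B=R*Rt(0).inv()  # blade orientation
    q=RK.inv().apply(p+B.apply(np.array([L,0,0])-g)-RO)-[-.035,YO[k],.068]
    f=s["contact_force"];fr=RK.inv().apply(f);ax=np.array([C,0,-S]);nz=np.array([S,0,C])
    print("sn,y,h mm",(1e3*np.array([q@ax,q[1],q@nz])).round(1),"roterr",delta(R,Rt(-11,35)).round(2),"F slot,y,norm",np.array([fr@ax,fr[1],fr@nz]).round(1),"w",s["width"].round(4),"t",round(s["clock"],2),"qd",np.abs(s["qd"]).max().round(3))
E
python3 - <<'E'
from ins import *
p,R,s=tool();print(p.round(4),s["width"],s["contact_force"].round(1),s["clock"])
x=np.array([.5608,-.2292,0]);B=Ro.from_euler("z",-10.2,degrees=True);print("g",B.inv().apply(p-x).round(4),"roterr",delta(R,Rt(-10.2)).round(2))
g=np.array([-.04,0,.028]);P,Rg=goal(1,.072,-.04,.015,g);print(P,Rg.as_matrix().round(2).tolist())
st=([p[0],p[1],.13],R)
rows(st[0],R,4,f=.005)
P2=np.array(P)+[-.03,0,.03]
rows(P2,Rg,16,start=st,f=.005)
E
```

```text
[ 0.5217 -0.2225  0.0285] 0.011926340151416344 [-0.1  0.  -1.1] 8.0
g [-0.0397 -0.0004  0.0285] roterr [0.07 0.04 0.05]
[0.47992139 0.30361327 0.19040716] [[0.19, 0.8, -0.56], [0.98, -0.16, 0.11], [0.0, -0.57, -0.82]]
max 0.0254 0.0
[{"linear":[-0.0,0.0,-0.0254],"delta_rot":[0.0,0.0,0.0],"fingers":0.005},{"linear":[-0.0,0.0,-0.0254],"delta_rot":[0.0,0.0,0.0],"fingers":0.005},{"linear":[-0.0,0.0,-0.0254],"delta_rot":[0.0,0.0,0.0],"fingers":0.005},{"linear":[-0.0,0.0,-0.0254],"delta_rot":[0.0,0.0,0.0],"fingers":0.005}]
max 0.0329 2.19
[{"linear":[0.0316,-0.0102,-0.0057],"delta_rot":[2.19,0.02,0.05],"fingers":0.005},{"linear":[0.0316,-0.0104,-0.0053],"delta_rot":[2.19,0.02,0.05],"fingers":0.005},{"linear":[0.0316,-0.0107,-0.0049],"delta_rot":[2.19,0.02,0.05],"fingers":0.005},{"linear":[0.0316,-0.0109,-0.0044],"delta_rot":[2.19,0.02,0.05],"fingers":0.005},{"linear":[0.0315,-0.0111,-0.004],"delta_rot":[2.19,0.02,0.05],"fingers":0.005},{"linear":[0.0315,-0.0112,-0.0036],"delta_rot":[2.19,0.02,0.05],"fingers":0.005},{"linear":[0.0315,-0.0114,-0.0031],"delta_rot":[2.19,0.02,0.05],"fingers":0.005},{"linear":[0.0315,-0.0115,-0.0027],"delta_rot":[2.19,0.02,0.05],"fingers":0.005},{"linear":[0.0315,-0.0116,-0.0022],"delta_rot":[2.19,0.02,0.05],"fingers":0.005},{"linear":[0.0315,-0.0118,-0.0018],"delta_rot":[2.19,0.02,0.05],"fingers":0.005},{"linear":[0.0315,-0.0118,-0.0013],"delta_rot":[2.19,0.02,0.05],"fingers":0.005},{"linear":[0.0315,-0.0119,-0.0008],"delta_rot":[2.19,0.02,0.05],"fingers":0.005},{"linear":[0.0315,-0.012,-0.0004],"delta_rot":[2.19,0.02,0.05],"fingers":0.005},{"linear":[0.0315,-0.012,0.0001],"delta_rot":[2.19,0.02,0.05],"fingers":0.005},{"linear":[0.0314,-0.012,0.0006],"delta_rot":[2.19,0.02,0.05],"fingers":0.005},{"linear":[0.0314,-0.012,0.001],"delta_rot":[2.19,0.02,0.05],"fingers":0.005}]
```

Emit:
{"name": "send_rows", "arguments": {"plan": [{"linear":[0,0,-0.015],"delta_rot":[0,0,0],"fingers":0.005},{"linear":[0,0,-0.025],"delta_rot":[0,0,0],"fingers":0.005},{"linear":[0,0,-0.03],"delta_rot":[0,0,0],"fingers":0.005},{"linear":[0.01,-0.003,-0.025],"delta_rot":[0,0,0],"fingers":0.005},{"linear":[0.0316,-0.0102,-0.006],"delta_rot":[2.2,0,0],"fingers":0.005},{"linear":[0.0316,-0.0104,-0.005],"delta_rot":[2.2,0,0],"fingers":0.005},{"linear":[0.0316,-0.0107,-0.005],"delta_rot":[2.2,0,0],"fingers":0.005},{"linear":[0.0316,-0.0109,-0.0045],"delta_rot":[2.2,0,0],"fingers":0.005},{"linear":[0.0315,-0.0111,-0.004],"delta_rot":[2.2,0,0],"fingers":0.005},{"linear":[0.0315,-0.0112,-0.0035],"delta_rot":[2.2,0,0],"fingers":0.005},{"linear":[0.0315,-0.0114,-0.003],"delta_rot":[2.2,0,0],"fingers":0.005},{"linear":[0.0315,-0.0115,-0.003],"delta_rot":[2.2,0,0],"fingers":0.005}]}}

```text
clock: 9.0
position: [0.4806, 0.0573, 0.1738]
ee_rot: [-0.123, 0.76, 0.63, -0.103]
contact_force: [0.4, -0.8, -0.9]
width: 0.0117
```

Emit:
{"name": "send_rows", "arguments": {"plan": [{"linear":[0.0315,-0.0116,-0.002],"delta_rot":[2.2,0,0],"fingers":0.005},{"linear":[0.0315,-0.0118,-0.002],"delta_rot":[2.2,0,0],"fingers":0.005},{"linear":[0.0315,-0.0118,-0.0015],"delta_rot":[2.2,0,0],"fingers":0.005},{"linear":[0.0315,-0.012,-0.001],"delta_rot":[2.2,0,0],"fingers":0.005},{"linear":[0.0315,-0.012,0],"delta_rot":[2.2,0,0],"fingers":0.005},{"linear":[0.028,-0.012,0],"delta_rot":[2.2,0,0],"fingers":0.005},{"linear":[0.02,-0.012,0.001],"delta_rot":[2.2,0,0],"fingers":0.005},{"linear":[0.01,-0.01,0.001],"delta_rot":[2.2,0,0],"fingers":0.005},{"linear":[0,0,0],"delta_rot":[0,0,0],"fingers":0.005},{"linear":[0,0,0],"delta_rot":[0,0,0],"fingers":0.005},{"linear":[0,0,0],"delta_rot":[0,0,0],"fingers":0.005},{"linear":[0,0,0],"delta_rot":[0,0,0],"fingers":0.005}]}}

```text
clock: 10.0
position: [0.436, 0.3016, 0.2173]
ee_rot: [-0.241, 0.728, 0.609, -0.203]
contact_force: [0.4, 0.4, -1.7]
width: 0.0119
```

```bash
python3 - <<'E'
from ins import *
g=np.array([-.0397,-.0004,.0285]);where(1,.072,g)
P,Rg=goal(1,.072,-.035,.008,g);print(tool()[0]);rows(P,Rg,6,f=.005)
cv2.imwrite("pics/s2.png",manip.get_image("wrist")[...,::-1])
E
```

```text
Traceback (most recent call last):
  File "ins.py", line 11, in where
    print("sn,y,h mm",(1e3*np.array([q@ax,q[1],q@nz])).round(1),"roterr",delta(R,Rt(-11,35)).round(2),"F slot,y,norm",np.array([fr@ax,fr[1],fr@nz]).round(1),"w",s["width"].round(4),"t",round(s["clock"],2),"qd",np.abs(s["qd"]).max().round(3))
                                                                                                                                                                 ^^^^^^^^^^^^^^^^
AttributeError: 'float' object has no attribute 'round'
```

```bash
sed -i 's/s\["width"\].round(4)/round(float(s["width"]),4)/' ins.py; python3 - <<'E'
from ins import *
g=np.array([-.0397,-.0004,.0285]);where(1,.072,g)
P,Rg=goal(1,.072,-.035,.008,g);print(tool()[0]);rows(P,Rg,5,f=.005)
cv2.imwrite("pics/s2.png",manip.get_image("wrist")[...,::-1])
E
```

```text
sn,y,h mm [-91.6  -9.1   8.7] roterr [-1.73  0.61  0.6 ] F slot,y,norm [ 1.3  0.4 -1.2] w 0.0119 t 10.0 qd 0.015
[0.43603283 0.30163812 0.21731643]
max 0.0089 0.39
[{"linear":[0.0019,0.0112,0.0005],"delta_rot":[-0.35,0.12,0.12],"fingers":0.005},{"linear":[0.0019,0.0112,0.0005],"delta_rot":[-0.35,0.12,0.12],"fingers":0.005},{"linear":[0.0019,0.0112,0.0006],"delta_rot":[-0.35,0.12,0.12],"fingers":0.005},{"linear":[0.0019,0.0112,0.0007],"delta_rot":[-0.35,0.12,0.12],"fingers":0.005},{"linear":[0.002,0.0112,0.0007],"delta_rot":[-0.35,0.12,0.12],"fingers":0.005}]
```

View pics/s2.png

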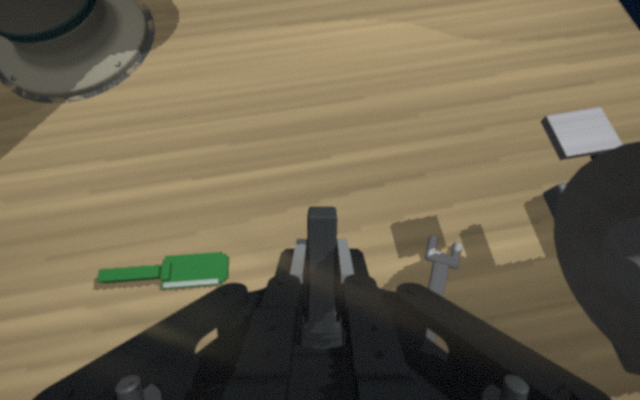

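The blank is held upright, with the tang end at (322,208) centred between the fingers. The nose and rack are hidden, so I continue by feel.

Emit:
{"name": "send_rows", "arguments": {"plan": [{"linear":[0.002,0.011,0.0005],"delta_rot":[-0.4,0.1,0.1],"fingers":0.005},{"linear":[0.002,0.011,0.0005],"delta_rot":[-0.4,0.1,0.1],"fingers":0.005},{"linear":[0.002,0.011,0.0005],"delta_rot":[-0.4,0.1,0.1],"fingers":0.005},{"linear":[0.002,0.011,0.0005],"delta_rot":[-0.3,0.1,0.1],"fingers":0.005},{"linear":[0.001,0.006,0.0005],"delta_rot":[-0.2,0.1,0.1],"fingers":0.005},{"linear":[0,0,0],"delta_rot":[0,0,0],"fingers":0.005},{"linear":[0,0,0],"delta_rot":[0,0,0],"fingers":0.005},{"linear":[0,0,0],"delta_rot":[0,0,0],"fingers":0.005}]}}

```text
clock: 10.72
position: [0.4825, 0.2997, 0.1815]
ee_rot: [-0.23, 0.738, 0.605, -0.19]
contact_force: [0.0, 0.7, -0.8]
width: 0.0119
```

```bash
python3 - <<'E'
from ins import *
g=np.array([-.0397,-.0004,.0285]);where(1,.072,g)
P,Rg=goal(1,.072,-.016,.006,g);rows(P,Rg,4,f=.005)
cv2.imwrite("pics/s3.png",manip.get_image("top")[150:260:,180:340][...,::-1])
E
```

```text
sn,y,h mm [-32.4  -3.4   9.5] roterr [ 0.25 -0.08 -0.28] F slot,y,norm [ 0.4  0.7 -0.8] w 0.0119 t 10.72 qd 0.007
max 0.003 0.1
[{"linear":[0.0007,0.0041,0.0008],"delta_rot":[0.06,-0.02,-0.07],"fingers":0.005},{"linear":[0.0007,0.0041,0.0008],"delta_rot":[0.06,-0.02,-0.07],"fingers":0.005},{"linear":[0.0007,0.0041,0.0008],"delta_rot":[0.06,-0.02,-0.07],"fingers":0.005},{"linear":[0.0007,0.0041,0.0008],"delta_rot":[0.06,-0.02,-0.07],"fingers":0.005}]
```

Emit:
{"name": "send_rows", "arguments": {"plan": [{"linear":[0.001,0.004,0.001],"delta_rot":[0.1,0,-0.1],"fingers":0.005},{"linear":[0.001,0.004,0.001],"delta_rot":[0.1,0,-0.1],"fingers":0.005},{"linear":[0.001,0.004,0.001],"delta_rot":[0.1,0,-0.1],"fingers":0.005},{"linear":[0.0005,0.004,0.001],"delta_rot":[0,0,0],"fingers":0.005},{"linear":[0,0,0],"delta_rot":[0,0,0],"fingers":0.005},{"linear":[0,0,0],"delta_rot":[0,0,0],"fingers":0.005}]}}

```text
clock: 11.27
position: [0.4942, 0.3018, 0.1688]
ee_rot: [-0.233, 0.735, 0.607, -0.191]
contact_force: [-0.2, -0.1, -0.5]
width: 0.0118
```

```bash
python3 - <<'E'
from ins import *
g=np.array([-.0397,-.0004,.0285]);where(1,.072,g)
P,Rg=goal(1,.072,-.016,.000,g);rows(P,Rg,6,f=.005)
E
```

```text
sn,y,h mm [-16.1   1.7   5. ] roterr [-0.03 -0.08  0.14] F slot,y,norm [ 0.2 -0.2 -0.5] w 0.0118 t 11.27 qd 0.012
max 0.0007 0.03
[{"linear":[-0.0002,0.0,0.0008],"delta_rot":[-0.01,-0.01,0.02],"fingers":0.005},{"linear":[-0.0002,0.0,0.0008],"delta_rot":[-0.01,-0.01,0.02],"fingers":0.005},{"linear":[-0.0002,0.0,0.0008],"delta_rot":[-0.01,-0.01,0.02],"fingers":0.005},{"linear":[-0.0002,0.0,0.0008],"delta_rot":[-0.01,-0.01,0.02],"fingers":0.005},{"linear":[-0.0002,0.0,0.0008],"delta_rot":[-0.01,-0.01,0.02],"fingers":0.005},{"linear":[-0.0002,0.0,0.0008],"delta_rot":[-0.01,-0.01,0.02],"fingers":0.005}]
```

Emit:
{"name": "send_rows", "arguments": {"plan": [{"linear":[-0.001,0,0.0012],"delta_rot":[0,0,0],"fingers":0.005},{"linear":[0,0,0.0012],"delta_rot":[0,0,0],"fingers":0.005},{"linear":[0,0,0.001],"delta_rot":[0,0,0],"fingers":0.005},{"linear":[0,0,0],"delta_rot":[0,0,0],"fingers":0.005}]}}

```text
clock: 11.6
position: [0.4917, 0.3011, 0.1658]
ee_rot: [-0.233, 0.735, 0.607, -0.191]
contact_force: [-0.1, -0.2, -0.9]
width: 0.0122
```

Emit:
{"name": "send_rows", "arguments": {"plan": [{"linear":[0,0,0.001],"delta_rot":[0,0,0],"fingers":0.005},{"linear":[0,0,0.001],"delta_rot":[0,0,0],"fingers":0.005}]}}

```text
clock: 11.77
position: [0.4906, 0.3014, 0.1644]
ee_rot: [-0.233, 0.735, 0.607, -0.191]
contact_force: [0.3, 0.1, 0.4]
width: 0.0121
```

```bash
python3 - <<'E'
from ins import *
g=np.array([-.0397,-.0004,.0285]);where(1,.072,g);print(tool()[2]["moment"].round(3))
E
```

```text
sn,y,h mm [-16.5   0.6  -0.6] roterr [-0.02 -0.08  0.16] F slot,y,norm [0.  0.2 0.5] w 0.0121 t 11.77 qd 0.027
[-0.139 -0.354  0.036]
```

Emit:
{"name": "send_rows", "arguments": {"plan": [{"linear":[0,0,0.001],"delta_rot":[0,0,0],"fingers":0.005},{"linear":[0,0,0],"delta_rot":[0,0,0],"fingers":0.005}]}}

```text
clock: 11.93
position: [0.4903, 0.3014, 0.1641]
ee_rot: [-0.232, 0.735, 0.608, -0.19]
contact_force: [1.4, -0.1, 0.7]
width: 0.0121
```

```bash
python3 - <<'E'
from ins import *
g=np.array([-.0397,-.0004,.0285]);where(1,.072,g);print(tool()[2]["moment"].round(3))
E
```

```text
sn,y,h mm [-16.5   0.6  -0.9] roterr [ 0.07 -0.09  0.17] F slot,y,norm [0.7 0.1 1.3] w 0.0121 t 11.93 qd 0.01
[-0.179 -0.412  0.033]
```

The nose touches the sill floor at modelled h of about -0.7 mm, so the rack fit is good. I'll lift 1 mm and slide in.

Emit:
{"name": "send_rows", "arguments": {"plan": [{"linear":[-0.0005,0,-0.0012],"delta_rot":[0,0,0],"fingers":0.005},{"linear":[0,0.004,0],"delta_rot":[0,0,0],"fingers":0.005},{"linear":[0,0.005,0],"delta_rot":[0,0,0],"fingers":0.005},{"linear":[0,0.005,0],"delta_rot":[0,0,0],"fingers":0.005},{"linear":[0,0.005,0],"delta_rot":[0,0,0],"fingers":0.005},{"linear":[0,0.004,0],"delta_rot":[0,0,0],"fingers":0.005},{"linear":[0,0,0],"delta_rot":[0,0,0],"fingers":0.005}]}}

```text
clock: 12.52
position: [0.5114, 0.2969, 0.1499]
ee_rot: [-0.233, 0.735, 0.608, -0.19]
contact_force: [0.3, 0.8, -0.8]
width: 0.0115
```

```bash
python3 - <<'E'
from ins import *
g=np.array([-.0397,-.0004,.0285]);where(1,.072,g);print(tool()[2]["moment"].round(3))
P,Rg=goal(1,.072,.045,0,g);rows(P,Rg,8,f=.005)
E
```

```text
sn,y,h mm [ 9.3  0.2 -0.1] roterr [ 0.05 -0.1   0.16] F slot,y,norm [ 0.6  0.8 -0.6] w 0.0115 t 12.52 qd 0.007
[-0.027 -0.356 -0.032]
max 0.0036 0.02
[{"linear":[0.0,0.0045,-0.0],"delta_rot":[0.01,-0.01,0.02],"fingers":0.005},{"linear":[0.0,0.0045,-0.0],"delta_rot":[0.01,-0.01,0.02],"fingers":0.005},{"linear":[0.0,0.0045,-0.0],"delta_rot":[0.01,-0.01,0.02],"fingers":0.005},{"linear":[0.0,0.0045,-0.0],"delta_rot":[0.01,-0.01,0.02],"fingers":0.005},{"linear":[0.0,0.0045,-0.0],"delta_rot":[0.01,-0.01,0.02],"fingers":0.005},{"linear":[0.0,0.0045,-0.0],"delta_rot":[0.01,-0.01,0.02],"fingers":0.005},{"linear":[0.0,0.0045,-0.0],"delta_rot":[0.01,-0.01,0.02],"fingers":0.005},{"linear":[0.0,0.0045,-0.0],"delta_rot":[0.01,-0.01,0.02],"fingers":0.005}]
```

Free motion with no contact. I'll continue to about 47 mm.

Emit:
{"name": "send_rows", "arguments": {"plan": [{"linear":[0,0.005,0],"delta_rot":[0,0,0],"fingers":0.005},{"linear":[0,0.006,0],"delta_rot":[0,0,0],"fingers":0.005},{"linear":[0,0.006,0],"delta_rot":[0,0,0],"fingers":0.005},{"linear":[0,0.006,0],"delta_rot":[0,0,0],"fingers":0.005},{"linear":[0,0.006,0],"delta_rot":[0,0,0],"fingers":0.005},{"linear":[0,0.005,0],"delta_rot":[0,0,0],"fingers":0.005},{"linear":[0,0.003,0],"delta_rot":[0,0,0],"fingers":0.005},{"linear":[0,0,0],"delta_rot":[0,0,0],"fingers":0.005}]}}

```text
clock: 13.18
position: [0.545, 0.2904, 0.1261]
ee_rot: [-0.233, 0.735, 0.607, -0.19]
contact_force: [0.4, 0.3, 1.2]
width: 0.0117
```

```bash
python3 - <<'E'
from ins import *
g=np.array([-.0397,-.0004,.0285]);where(1,.072,g);print(tool()[2]["moment"].round(3))
E
```

```text
sn,y,h mm [50.9  0.2 -0.1] roterr [ 0.   -0.12  0.14] F slot,y,norm [-0.4  0.4  1.2] w 0.0117 t 13.18 qd 0.007
[-0.033 -0.265  0.018]
```

Emit:
{"name": "send_rows", "arguments": {"plan": [{"linear":[0,0.002,0],"delta_rot":[0,0,0],"fingers":0.005},{"linear":[0,0.0025,0],"delta_rot":[0,0,0],"fingers":0.005},{"linear":[0,0.0025,0],"delta_rot":[0,0,0],"fingers":0.005},{"linear":[0,0.0025,0],"delta_rot":[0,0,0],"fingers":0.005}]}}

```text
clock: 13.52
position: [0.5498, 0.2895, 0.1228]
ee_rot: [-0.236, 0.734, 0.607, -0.193]
contact_force: [-3.4, -0.0, 2.6]
width: 0.012
```

```bash
python3 - <<'E'
from ins import *
g=np.array([-.0397,-.0004,.0285]);where(1,.072,g);print(tool()[2]["moment"].round(3))
E
```

```text
sn,y,h mm [56.7  0.3 -0.9] roterr [-0.47 -0.07  0.22] F slot,y,norm [-4.2 -0.7  0.2] w 0.012 t 13.52 qd 0.044
[-0.01   0.235  0.006]
```

Emit:
{"name": "send_rows", "arguments": {"plan": [{"linear":[0,0.003,-0.0003],"delta_rot":[-0.3,0,0],"fingers":0.005},{"linear":[0,0.003,-0.0003],"delta_rot":[-0.2,0,0],"fingers":0.005},{"linear":[0,0.003,0],"delta_rot":[0,0,0],"fingers":0.005},{"linear":[0,0.003,0],"delta_rot":[0,0,0],"fingers":0.005}]}}

```text
clock: 13.85
position: [0.5551, 0.2884, 0.1191]
ee_rot: [-0.237, 0.733, 0.608, -0.195]
contact_force: [-10.6, 1.2, 4.1]
width: 0.0119
```

```bash
python3 - <<'E'
from ins import *
g=np.array([-.0397,-.0004,.0285]);where(1,.072,g);print(tool()[2]["moment"].round(3))
E
```

```text
sn,y,h mm [63.1  0.4 -1.2] roterr [-0.69  0.05  0.32] F slot,y,norm [-11.1  -0.9  -2.7] w 0.0119 t 13.85 qd 0.063
[0.142 1.264 0.028]
```

Emit:
{"name": "send_rows", "arguments": {"plan": [{"linear":[0,0.003,-0.0003],"delta_rot":[-0.4,0,0],"fingers":0.005},{"linear":[0,0.003,-0.0003],"delta_rot":[-0.3,0,0],"fingers":0.005}]}}

```text
clock: 14.02
position: [0.5552, 0.2884, 0.1188]
ee_rot: [-0.237, 0.732, 0.608, -0.196]
contact_force: [-8.0, 0.6, 8.0]
width: 0.0119
```

```bash
python3 - <<'E'
from ins import *
g=np.array([-.0397,-.0004,.0285]);where(1,.072,g);print(tool()[2]["moment"].round(3))
E
```

```text
sn,y,h mm [63.2  0.5 -1.7] roterr [-0.81  0.13  0.41] F slot,y,norm [-11.1  -0.9   2. ] w 0.0119 t 14.02 qd 0.029
[ 0.191  1.361 -0.052]
```

Emit:
{"name": "send_rows", "arguments": {"plan": [{"linear":[0,0.005,-0.0008],"delta_rot":[-0.8,0,0],"fingers":0.005},{"linear":[0,0.007,-0.0008],"delta_rot":[-0.8,0,0],"fingers":0.005},{"linear":[0,0.007,-0.0005],"delta_rot":[-0.8,0,0],"fingers":0.005}]}}

```text
clock: 14.27
position: [0.5555, 0.2883, 0.1186]
ee_rot: [-0.237, 0.73, 0.61, -0.197]
contact_force: [-14.6, 1.8, 14.8]
width: 0.0117
```

```bash
python3 - <<'E'
from ins import *
g=np.array([-.0397,-.0004,.0285]);where(1,.072,g);print(tool()[2]["moment"].round(3))
E
```

```text
sn,y,h mm [63.6  0.9 -1.9] roterr [-0.89  0.4   0.67] F slot,y,norm [-20.5  -1.1   3.8] w 0.0117 t 14.27 qd 0.025
[ 0.388  2.738 -0.188]
```

A firm 20 N with no further advance at about 63.5 mm means it is at the end of its travel. I'll ease off, release and back away.

Emit:
{"name": "send_rows", "arguments": {"plan": [{"linear":[0,-0.0003,0],"delta_rot":[0,0,0],"fingers":0.005},{"linear":[0,0,0],"delta_rot":[0,0,0],"fingers":0.03},{"linear":[0,0,0],"delta_rot":[0,0,0],"fingers":0.04},{"linear":[0,0,0],"delta_rot":[0,0,0],"fingers":0.04},{"linear":[0,-0.002,-0.02],"delta_rot":[0,0,0],"fingers":0.04},{"linear":[0,-0.005,-0.03],"delta_rot":[0,0,0],"fingers":0.05},{"linear":[0,-0.02,-0.035],"delta_rot":[-4,0,0],"fingers":0.06},{"linear":[0,-0.02,-0.035],"delta_rot":[-6,0,0],"fingers":0.06},{"linear":[-0.01,-0.01,-0.02],"delta_rot":[-6,0,0],"fingers":0.06},{"linear":[-0.02,0,0],"delta_rot":[-6,0,0],"fingers":0.06}]}}

```text
clock: 15.1
position: [0.5918, 0.253, 0.2567]
ee_rot: [-0.085, 0.765, 0.635, -0.072]
contact_force: [-0.1, -0.3, 0.7]
width: 0.0601
```

```bash
cat >> ins.py <<'E'
def check(k,L,tag):
    im=manip.get_image("wrist");c=cam("wrist");top=manip.get_image("top");ct=cam("top")
    B=Ro.from_euler("ZY",[-11.0,35],degrees=True);O=RK.apply(pk(.065-L,0,0,YO[k]))+RO
    P=O+B.apply([[-.065,-.007,.016],[-.065,.007,.016],[0,.007,.016],[0,-.007,.016],[0,-.018,.005],[0,.018,.005]])
    print("w",proj(c,P).round(0).tolist(),"t",proj(ct,P).round(1).tolist())
    q=proj(c,P);o=np.clip(q.mean(0)-[130,90],0,[380,220]).astype(int);b=cv2.resize(im[o[1]:o[1]+180,o[0]:o[0]+260],None,fx=2.5,fy=2.5,interpolation=cv2.INTER_CUBIC)[...,::-1].copy()
    for a in ((q-o+.5)*2.5).astype(int): cv2.circle(b,tuple(map(int,a)),3,(0,0,255),1)
    cv2.imwrite(f"pics/{tag}.png",b)
E
python3 - <<'E'
from ins import *
manip.get_image("top");p,R,s=tool();print(p.round(3),s["clock"],s["contact_force"].round(1),R.as_matrix().round(2).tolist());check(1,.072,"c1")
E
```

```text
[0.586 0.249 0.258] 15.15 [-4.5 -2.8  0.3] [[0.18, 0.96, -0.22], [0.98, -0.18, 0.03], [-0.01, -0.22, -0.98]]
w [[351.0, 157.0], [367.0, 157.0], [361.0, 213.0], [347.0, 213.0], [335.0, 206.0], [370.0, 206.0]] t [[227.8, 209.7], [223.5, 208.9], [229.4, 193.9], [233.5, 194.7], [237.0, 197.5], [226.3, 195.5]]
```

View pics/c1.png

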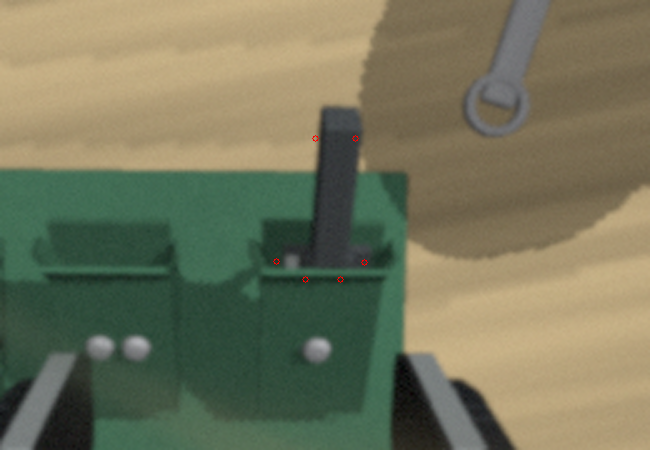

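```bash
python3 - <<'E'
from ins import *
p,R,s=tool();print(p.round(4),s["clock"],np.abs(s["qd"]).max().round(3))
im=manip.get_image("wrist");c=cam("wrist")
B=Ro.from_euler("ZY",[-11.0,35],degrees=True);O=RK.apply(pk(.065-.072,0,0,YO[1]))+RO
q=proj(c,O+B.apply([[-.065,0,.016],[-.065,0,0],[-.03,0,.016],[-.03,-.007,.016],[-.03,.007,.016]]));print(q.round(1).tolist())
u=int(q[:2,0].mean());r0=int(q[1,1])-12
print(r0,im[r0:r0+40,u-2:u+3].mean((1,2)).round().astype(int).tolist())
v=int(q[2,1]);print(im[v-1:v+2,int(q[2,0])-15:int(q[2,0])+16].mean((0,2)).round().astype(int).tolist(),int(q[2,0])-15)
cr=proj(c,RK.apply([[.0042,.088,.056]])+RO);print("rivet pred",cr.round(1))
a=im[int(cr[0,1])-12:int(cr[0,1])+13,int(cr[0,0])-12:int(cr[0,0])+13].astype(int);m=(a.min(2)>95)&(a.max(2)-a.min(2)<40);vv,uu=np.nonzero(m);print("rivet obs",uu.mean()+int(cr[0,0])-12,vv.mean()+int(cr[0,1])-12)
E
```

```text
[0.5869 0.251  0.2546] 15.25 0.073
[[357.1, 155.9], [355.7, 146.8], [354.3, 188.9], [346.8, 188.8], [361.9, 188.9]]
134 [153, 154, 154, 154, 153, 154, 153, 152, 151, 149, 140, 116, 90, 74, 74, 75, 75, 75, 75, 76, 73, 64, 58, 58, 56, 56, 58, 56, 57, 55, 56, 55, 55, 57, 58, 56, 57, 55, 54, 56]
[87, 87, 86, 88, 87, 86, 87, 79, 60, 45, 43, 50, 58, 56, 57, 58, 57, 57, 56, 55, 57, 58, 57, 62, 74, 82, 91, 90, 91, 90, 89] 339
rivet pred [[349.3 243.3]]
rivet obs 349.4177215189873 243.43037974683546
```

Comparing the static picture with the fit: the tang end is about 1 px up-slope. The touched floor was 0.7 mm low and the stop 1.4 mm short. All three agree with the rack standing about 1.5 mm nearer than I fitted, so the short blank should be home. The middle blank will test this in pocket 2.

```bash
sed -i 's/RO=np.array(\[.5955,.1915,0\])/RO=np.array([.5955,.1915,0])+RK.apply([-.0015,0,0])/' ins.py; python3 - <<'E'
from ins import *
rows([.50,-.355,.15],Rt(13),22,f=.06)
E
```

```text
max 0.0276 1.24
[{"linear":[-0.0278,0.0023,0.0045],"delta_rot":[-0.61,-0.11,-1.07],"fingers":0.06},{"linear":[-0.0278,0.0017,0.0045],"delta_rot":[-0.61,-0.11,-1.07],"fingers":0.06},{"linear":[-0.0278,0.0011,0.0046],"delta_rot":[-0.61,-0.11,-1.07],"fingers":0.06},{"linear":[-0.0278,0.0006,0.0047],"delta_rot":[-0.61,-0.11,-1.07],"fingers":0.06},{"linear":[-0.0278,0.0,0.0047],"delta_rot":[-0.61,-0.11,-1.07],"fingers":0.06},{"linear":[-0.0278,-0.0006,0.0048],"delta_rot":[-0.61,-0.11,-1.07],"fingers":0.06},{"linear":[-0.0278,-0.0011,0.0048],"delta_rot":[-0.61,-0.11,-1.07],"fingers":0.06},{"linear":[-0.0278,-0.0017,0.0049],"delta_rot":[-0.61,-0.11,-1.07],"fingers":0.06},{"linear":[-0.0277,-0.0023,0.0049],"delta_rot":[-0.61,-0.11,-1.07],"fingers":0.06},{"linear":[-0.0277,-0.0029,0.0049],"delta_rot":[-0.61,-0.11,-1.07],"fingers":0.06},{"linear":[-0.0276,-0.0034,0.0049],"delta_rot":[-0.61,-0.11,-1.07],"fingers":0.06},{"linear":[-0.0275,-0.004,0.0049],"delta_rot":[-0.61,-0.11,-1.07],"fingers":0.06},{"linear":[-0.0274,-0.0046,0.005],"delta_rot":[-0.61,-0.11,-1.07],"fingers":0.06},{"linear":[-0.0273,-0.0051,0.005],"delta_rot":[-0.61,-0.11,-1.07],"fingers":0.06},{"linear":[-0.0272,-0.0057,0.0049],"delta_rot":[-0.61,-0.11,-1.07],"fingers":0.06},{"linear":[-0.0271,-0.0062,0.0049],"delta_rot":[-0.61,-0.11,-1.07],"fingers":0.06},{"linear":[-0.027,-0.0068,0.0049],"delta_rot":[-0.61,-0.11,-1.07],"fingers":0.06},{"linear":[-0.0268,-0.0074,0.0049],"delta_rot":[-0.61,-0.11,-1.07],"fingers":0.06},{"linear":[-0.0267,-0.0079,0.0049],"delta_rot":[-0.61,-0.11,-1.07],"fingers":0.06},{"linear":[-0.0265,-0.0085,0.0048],"delta_rot":[-0.61,-0.11,-1.07],"fingers":0.06},{"linear":[-0.0263,-0.009,0.0048],"delta_rot":[-0.61,-0.11,-1.07],"fingers":0.06},{"linear":[-0.0262,-0.0095,0.0047],"delta_rot":[-0.61,-0.11,-1.07],"fingers":0.06}]
```

Emit:
{"name": "send_rows", "arguments": {"plan": [{"linear":[-0.0278,0.002,0.004],"delta_rot":[-0.6,-0.1,-1.1],"fingers":0.06},{"linear":[-0.0278,0.0015,0.0045],"delta_rot":[-0.6,-0.1,-1.1],"fingers":0.06},{"linear":[-0.0278,0.001,0.0045],"delta_rot":[-0.6,-0.1,-1.1],"fingers":0.06},{"linear":[-0.0278,0.0005,0.0045],"delta_rot":[-0.6,-0.1,-1.1],"fingers":0.06},{"linear":[-0.0278,0,0.0045],"delta_rot":[-0.6,-0.1,-1.1],"fingers":0.06},{"linear":[-0.0278,-0.0005,0.005],"delta_rot":[-0.6,-0.1,-1.1],"fingers":0.06},{"linear":[-0.0278,-0.001,0.005],"delta_rot":[-0.6,-0.1,-1.1],"fingers":0.06},{"linear":[-0.0278,-0.0015,0.005],"delta_rot":[-0.6,-0.1,-1.1],"fingers":0.06},{"linear":[-0.0278,-0.002,0.005],"delta_rot":[-0.6,-0.1,-1.1],"fingers":0.06},{"linear":[-0.0278,-0.003,0.005],"delta_rot":[-0.6,-0.1,-1.1],"fingers":0.06},{"linear":[-0.0278,-0.0035,0.005],"delta_rot":[-0.6,-0.1,-1.1],"fingers":0.06},{"linear":[-0.0275,-0.004,0.005],"delta_rot":[-0.6,-0.1,-1.1],"fingers":0.06}]}}

```text
clock: 16.3
position: [0.5558, -0.0861, 0.1687]
ee_rot: [-0.055, 0.684, 0.726, -0.037]
contact_force: [1.2, 0.0, -0.3]
width: 0.0602
```

Emit:
{"name": "send_rows", "arguments": {"plan": [{"linear":[-0.0273,-0.0045,0.005],"delta_rot":[-0.6,-0.1,-1.1],"fingers":0.06},{"linear":[-0.0273,-0.005,0.005],"delta_rot":[-0.6,-0.1,-1.1],"fingers":0.06},{"linear":[-0.0272,-0.006,0.005],"delta_rot":[-0.6,-0.1,-1.1],"fingers":0.06},{"linear":[-0.027,-0.006,0.005],"delta_rot":[-0.6,-0.1,-1.1],"fingers":0.06},{"linear":[-0.027,-0.007,0.005],"delta_rot":[-0.6,-0.1,-1.1],"fingers":0.06},{"linear":[-0.0268,-0.0075,0.005],"delta_rot":[-0.6,-0.1,-1.1],"fingers":0.06},{"linear":[-0.025,-0.008,0.005],"delta_rot":[-0.6,-0.1,-1.1],"fingers":0.06},{"linear":[-0.02,-0.008,0.005],"delta_rot":[-0.6,-0.1,-1.1],"fingers":0.06},{"linear":[-0.014,-0.008,0.005],"delta_rot":[-0.6,-0.1,-1.1],"fingers":0.06},{"linear":[-0.008,-0.007,0.005],"delta_rot":[-0.6,-0.1,-1.1],"fingers":0.06},{"linear":[0,0,0],"delta_rot":[0,0,0],"fingers":0.06},{"linear":[0,0,0],"delta_rot":[0,0,0],"fingers":0.06}]}}

```text
clock: 17.3
position: [0.5215, -0.3472, 0.0844]
ee_rot: [-0.032, 0.616, 0.787, 0.004]
contact_force: [0.1, -0.5, 0.3]
width: 0.0598
```

```bash
python3 - <<'E'
from look import *
manip.get_image("top");manip.get_image("top")
x=look("middle",.09,[549,-356,13.4],show="m1")
t=Ro.from_euler("z",x[2],degrees=True).apply([-.04,0,0])+[x[0]/1e3,x[1]/1e3,.06]
print(t);rows(t,Rt(x[2]),6,f=.06)
E
```

```text
[ 0.5216 -0.3463  0.085 ] 0.018 17.4
fit [ 548.1 -354.3   11.5] 0.901 0.78 [266.1, 159.7, 316.8, 345.2]
[ 0.50891583 -0.36228208  0.06      ]
max 0.0044 0.74
[{"linear":[-0.0024,-0.0026,0.0043],"delta_rot":[-0.32,-0.5,0.44],"fingers":0.06},{"linear":[-0.0024,-0.0026,0.0043],"delta_rot":[-0.32,-0.5,0.44],"fingers":0.06},{"linear":[-0.0024,-0.0027,0.0044],"delta_rot":[-0.32,-0.5,0.44],"fingers":0.06},{"linear":[-0.0023,-0.0027,0.0044],"delta_rot":[-0.32,-0.5,0.44],"fingers":0.06},{"linear":[-0.0023,-0.0027,0.0044],"delta_rot":[-0.32,-0.5,0.44],"fingers":0.06},{"linear":[-0.0023,-0.0027,0.0044],"delta_rot":[-0.32,-0.5,0.44],"fingers":0.06}]
```

Emit:
{"name": "send_rows", "arguments": {"plan": [{"linear":[-0.004,-0.004,0.003],"delta_rot":[-0.5,-0.8,0.7],"fingers":0.06},{"linear":[-0.004,-0.004,0.004],"delta_rot":[-0.5,-0.8,0.7],"fingers":0.06},{"linear":[-0.003,-0.004,0.005],"delta_rot":[-0.5,-0.8,0.7],"fingers":0.06},{"linear":[-0.002,-0.003,0.004],"delta_rot":[-0.4,-0.6,0.5],"fingers":0.06},{"linear":[0,0,0],"delta_rot":[0,0,0],"fingers":0.06},{"linear":[0,0,0],"delta_rot":[0,0,0],"fingers":0.06}]}}

```text
clock: 18.0
position: [0.5151, -0.3567, 0.0733]
ee_rot: [0.004, 0.63, 0.776, 0.0]
contact_force: [0.5, 1.0, 0.5]
width: 0.0601
```

```bash
python3 - <<'E'
from look import *
manip.get_image("top")
x=look("middle",.09,[548,-354,12],show="m2")
t=Ro.from_euler("z",x[2],degrees=True).apply([-.04,0,0])+[x[0]/1e3,x[1]/1e3,.03]
print(t);rows(t,Rt(x[2]),4,f=.06)
im=cv2.imread("pics/m2.png");c=cam("wrist");m=sil(c,.09,x[0]/1e3,x[1]/1e3,x[2],1)
ct,_=cv2.findContours(m,0,2);cv2.drawContours(im,ct,-1,(0,0,255),1);cv2.imwrite("pics/m2.png",cv2.resize(im[100:400,180:440],None,fx=2,fy=2))
E
```

```text
[ 0.5152 -0.3567  0.0734] -0.003 18.05
fit [ 547.7 -355.1   11.2] 0.874 0.66 [285.6, 173.6, 336.9, 348.7]
[ 0.50844784 -0.36291663  0.03      ]
max 0.0108 0.2
[{"linear":[-0.001,-0.002,0.0108],"delta_rot":[0.09,0.09,0.15],"fingers":0.06},{"linear":[-0.001,-0.002,0.0108],"delta_rot":[0.09,0.09,0.15],"fingers":0.06},{"linear":[-0.001,-0.002,0.0108],"delta_rot":[0.09,0.09,0.15],"fingers":0.06},{"linear":[-0.001,-0.002,0.0108],"delta_rot":[0.09,0.09,0.15],"fingers":0.06}]
```

View pics/m2.png

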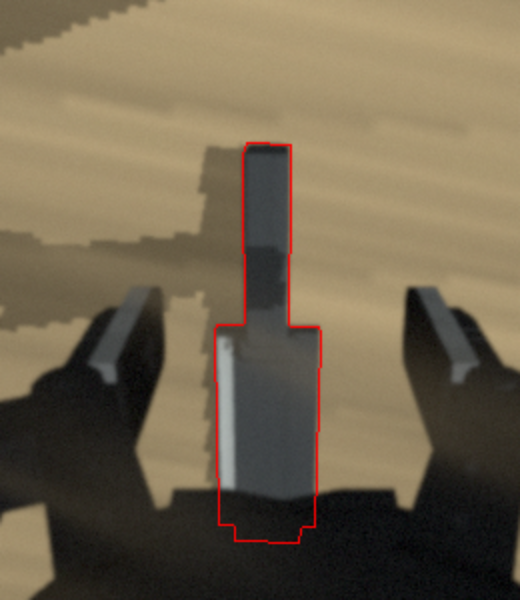

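The overlay matches the dark blank exactly: tang end at crop row 145, heel at row 326. I'll descend and grip.

Emit:
{"name": "send_rows", "arguments": {"plan": [{"linear":[-0.001,-0.002,0.011],"delta_rot":[0.1,0.1,0.15],"fingers":0.05},{"linear":[-0.001,-0.002,0.011],"delta_rot":[0.1,0.1,0.15],"fingers":0.05},{"linear":[-0.001,-0.002,0.011],"delta_rot":[0.1,0.1,0.15],"fingers":0.05},{"linear":[-0.001,-0.002,0.008],"delta_rot":[0,0,0.1],"fingers":0.05},{"linear":[0,0,0],"delta_rot":[0,0,0],"fingers":0.05},{"linear":[0,0,0],"delta_rot":[0,0,0],"fingers":0.05},{"linear":[0,0,0],"delta_rot":[0,0,0],"fingers":0.05}]}}

```text
clock: 18.73
position: [0.5079, -0.363, 0.0266]
ee_rot: [-0.001, 0.634, 0.773, 0.0]
contact_force: [0.7, 0.1, -0.2]
width: 0.0501
```

```bash
python3 - <<'E'
from h import *
print(tool()[0]);rows([.5084,-.3629,.028],Rt(11.2),2,f=.05)
E
```

```text
[ 0.5079178  -0.36303817  0.02663315]
max 0.0007 0.07
[{"linear":[0.0,0.0002,-0.0007],"delta_rot":[-0.03,-0.05,0.03],"fingers":0.05},{"linear":[0.0,0.0002,-0.0007],"delta_rot":[-0.03,-0.05,0.03],"fingers":0.05}]
```

Emit:
{"name": "send_rows", "arguments": {"plan": [{"linear":[0,0,-0.0015],"delta_rot":[0,0,0],"fingers":0.03},{"linear":[0,0,0],"delta_rot":[0,0,0],"fingers":0.01},{"linear":[0,0,0],"delta_rot":[0,0,0],"fingers":0.005},{"linear":[0,0,0],"delta_rot":[0,0,0],"fingers":0.005},{"linear":[0,0,0],"delta_rot":[0,0,0],"fingers":0.005}], "force": 90}}

```text
clock: 19.15
position: [0.5085, -0.3636, 0.0295]
ee_rot: [-0.0, 0.634, 0.773, 0.0]
contact_force: [0.3, -0.1, -2.4]
width: 0.0114
```

```bash
python3 - <<'E'
from ins import *
p,R,s=tool();print(p.round(4),s["width"],s["clock"])
x=np.array([.5477,-.3551,0]);B=Ro.from_euler("z",11.2,degrees=True);g=B.inv().apply(p-x);print("g",g.round(4),"roterr",delta(R,Rt(11.2)).round(2))
P,Rg=goal(2,.09,-.04,.008,g);P2=P-RK.apply([.04*C,0,-.04*S]);print(P2)
rows(P2,Rg,20,start=([p[0],p[1],.13],R),f=.005)
E
```

```text
[ 0.5085 -0.3636  0.0295] 0.011438083689961775 19.15
g [-0.0402 -0.0008  0.0295] roterr [ 0.   -0.    0.07]
[0.41163071 0.22646499 0.219234  ]
max 0.0295 2.06
[{"linear":[0.0299,0.001,-0.0045],"delta_rot":[1.73,0.34,1.08],"fingers":0.005},{"linear":[0.0299,0.0003,-0.0043],"delta_rot":[1.73,0.34,1.08],"fingers":0.005},{"linear":[0.0299,-0.0004,-0.0041],"delta_rot":[1.73,0.34,1.08],"fingers":0.005},{"linear":[0.03,-0.0011,-0.0039],"delta_rot":[1.73,0.34,1.08],"fingers":0.005},{"linear":[0.03,-0.0017,-0.0037],"delta_rot":[1.73,0.34,1.08],"fingers":0.005},{"linear":[0.0299,-0.0024,-0.0035],"delta_rot":[1.73,0.34,1.08],"fingers":0.005},{"linear":[0.0299,-0.0031,-0.0032],"delta_rot":[1.73,0.34,1.08],"fingers":0.005},{"linear":[0.0299,-0.0037,-0.0029],"delta_rot":[1.73,0.34,1.08],"fingers":0.005},{"linear":[0.0298,-0.0044,-0.0026],"delta_rot":[1.73,0.34,1.08],"fingers":0.005},{"linear":[0.0297,-0.005,-0.0023],"delta_rot":[1.73,0.34,1.08],"fingers":0.005},{"linear":[0.0296,-0.0056,-0.002],"delta_rot":[1.73,0.34,1.08],"fingers":0.005},{"linear":[0.0295,-0.0062,-0.0016],"delta_rot":[1.73,0.34,1.08],"fingers":0.005},{"linear":[0.0294,-0.0068,-0.0012],"delta_rot":[1.73,0.34,1.08],"fingers":0.005},{"linear":[0.0293,-0.0074,-0.0009],"delta_rot":[1.73,0.34,1.08],"fingers":0.005},{"linear":[0.0292,-0.008,-0.0005],"delta_rot":[1.73,0.34,1.08],"fingers":0.005},{"linear":[0.029,-0.0085,-0.0],"delta_rot":[1.73,0.34,1.08],"fingers":0.005},{"linear":[0.0288,-0.0091,0.0004],"delta_rot":[1.73,0.34,1.08],"fingers":0.005},{"linear":[0.0287,-0.0096,0.0009],"delta_rot":[1.73,0.34,1.08],"fingers":0.005},{"linear":[0.0285,-0.0101,0.0013],"delta_rot":[1.73,0.34,1.08],"fingers":0.005},{"linear":[0.0283,-0.0106,0.0018],"delta_rot":[1.73,0.34,1.08],"fingers":0.005}]
```

Emit:
{"name": "send_rows", "arguments": {"plan": [{"linear":[0,0,-0.015],"delta_rot":[0,0,0],"fingers":0.005},{"linear":[0,0,-0.025],"delta_rot":[0,0,0],"fingers":0.005},{"linear":[0,0,-0.03],"delta_rot":[0,0,0],"fingers":0.005},{"linear":[0.01,0,-0.025],"delta_rot":[0,0,0],"fingers":0.005},{"linear":[0.03,0.001,-0.0045],"delta_rot":[1.7,0.3,1.1],"fingers":0.005},{"linear":[0.03,0,-0.0045],"delta_rot":[1.7,0.3,1.1],"fingers":0.005},{"linear":[0.03,0,-0.004],"delta_rot":[1.7,0.3,1.1],"fingers":0.005},{"linear":[0.03,-0.001,-0.004],"delta_rot":[1.7,0.3,1.1],"fingers":0.005},{"linear":[0.03,-0.002,-0.0035],"delta_rot":[1.7,0.3,1.1],"fingers":0.005},{"linear":[0.03,-0.0025,-0.0035],"delta_rot":[1.7,0.3,1.1],"fingers":0.005},{"linear":[0.03,-0.003,-0.003],"delta_rot":[1.7,0.3,1.1],"fingers":0.005},{"linear":[0.03,-0.004,-0.003],"delta_rot":[1.7,0.3,1.1],"fingers":0.005}]}}

```text
clock: 20.15
position: [0.4661, -0.1128, 0.1647]
ee_rot: [-0.093, 0.693, 0.71, -0.082]
contact_force: [-0.3, 0.7, -1.8]
width: 0.0111
```

Emit:
{"name": "send_rows", "arguments": {"plan": [{"linear":[0.03,-0.0045,-0.0025],"delta_rot":[1.7,0.3,1.1],"fingers":0.005},{"linear":[0.03,-0.005,-0.002],"delta_rot":[1.7,0.3,1.1],"fingers":0.005},{"linear":[0.0295,-0.0055,-0.002],"delta_rot":[1.7,0.3,1.1],"fingers":0.005},{"linear":[0.0295,-0.006,-0.0015],"delta_rot":[1.7,0.3,1.1],"fingers":0.005},{"linear":[0.0295,-0.007,-0.001],"delta_rot":[1.7,0.3,1.1],"fingers":0.005},{"linear":[0.029,-0.0075,-0.001],"delta_rot":[1.7,0.3,1.1],"fingers":0.005},{"linear":[0.029,-0.008,0],"delta_rot":[1.7,0.3,1.1],"fingers":0.005},{"linear":[0.029,-0.0085,0],"delta_rot":[1.7,0.3,1.1],"fingers":0.005},{"linear":[0.025,-0.009,0],"delta_rot":[1.7,0.3,1.1],"fingers":0.005},{"linear":[0.018,-0.0095,0.001],"delta_rot":[1.7,0.3,1.1],"fingers":0.005},{"linear":[0.01,-0.008,0.001],"delta_rot":[1.7,0.3,1.1],"fingers":0.005},{"linear":[0,0,0],"delta_rot":[0,0,0],"fingers":0.005}]}}

```text
clock: 21.15
position: [0.4134, 0.2022, 0.2102]
ee_rot: [-0.218, 0.742, 0.606, -0.186]
contact_force: [-0.0, -0.8, -1.6]
width: 0.0115
```

Emit:
{"name": "send_rows", "arguments": {"plan": [{"linear":[0,0,0],"delta_rot":[0,0,0],"fingers":0.005},{"linear":[0,0,0],"delta_rot":[0,0,0],"fingers":0.005}]}}

```text
clock: 21.32
position: [0.4137, 0.2019, 0.2096]
ee_rot: [-0.216, 0.741, 0.608, -0.186]
contact_force: [0.3, -0.4, -1.3]
width: 0.0115
```

```bash
python3 - <<'E'
from ins import *
g=np.array([-.0402,-.0008,.0295]);where(2,.09,g)
P,Rg=goal(2,.09,-.016,.005,g);rows(P,Rg,8,f=.005)
E
```

```text
sn,y,h mm [-68.  -25.1   8.2] roterr [ 1.85  0.56 -0.5 ] F slot,y,norm [ 1.  -0.4 -0.9] w 0.0115 t 21.32 qd 0.018
max 0.006 0.25
[{"linear":[0.003,0.0066,0.0001],"delta_rot":[0.23,0.07,-0.06],"fingers":0.005},{"linear":[0.003,0.0066,0.0],"delta_rot":[0.23,0.07,-0.06],"fingers":0.005},{"linear":[0.003,0.0066,0.0],"delta_rot":[0.23,0.07,-0.06],"fingers":0.005},{"linear":[0.003,0.0066,-0.0],"delta_rot":[0.23,0.07,-0.06],"fingers":0.005},{"linear":[0.003,0.0066,-0.0],"delta_rot":[0.23,0.07,-0.06],"fingers":0.005},{"linear":[0.003,0.0066,-0.0001],"delta_rot":[0.23,0.07,-0.06],"fingers":0.005},{"linear":[0.003,0.0066,-0.0001],"delta_rot":[0.23,0.07,-0.06],"fingers":0.005},{"linear":[0.003,0.0066,-0.0001],"delta_rot":[0.23,0.07,-0.06],"fingers":0.005}]
```

Emit:
{"name": "send_rows", "arguments": {"plan": [{"linear":[0.006,0.004,0],"delta_rot":[0.5,0.1,-0.1],"fingers":0.005},{"linear":[0.006,0.006,0],"delta_rot":[0.5,0.1,-0.1],"fingers":0.005},{"linear":[0.006,0.007,0],"delta_rot":[0.4,0.1,-0.1],"fingers":0.005},{"linear":[0.005,0.008,0],"delta_rot":[0.4,0.1,-0.1],"fingers":0.005},{"linear":[0.001,0.008,0],"delta_rot":[0,0.1,-0.1],"fingers":0.005},{"linear":[0,0.005,0],"delta_rot":[0,0,0],"fingers":0.005},{"linear":[0,0,0],"delta_rot":[0,0,0],"fingers":0.005},{"linear":[0,0,0],"delta_rot":[0,0,0],"fingers":0.005},{"linear":[0,0,0],"delta_rot":[0,0,0],"fingers":0.005}]}}

```text
clock: 22.07
position: [0.4555, 0.2174, 0.1837]
ee_rot: [-0.232, 0.737, 0.605, -0.191]
contact_force: [0.2, 0.5, -2.0]
width: 0.0116
```

```bash
python3 - <<'E'
from ins import *
g=np.array([-.0402,-.0008,.0295]);where(2,.09,g)
P,Rg=goal(2,.09,-.016,.003,g);rows(P,Rg,3,f=.005)
E
```

```text
sn,y,h mm [-22.9  -0.9   4.5] roterr [ 0.01 -0.07 -0.2 ] F slot,y,norm [ 1.2  0.5 -1.6] w 0.0116 t 22.07 qd 0.006
max 0.0017 0.07
[{"linear":[0.0002,0.0023,0.0005],"delta_rot":[0.0,-0.02,-0.07],"fingers":0.005},{"linear":[0.0002,0.0023,0.0005],"delta_rot":[0.0,-0.02,-0.07],"fingers":0.005},{"linear":[0.0002,0.0023,0.0005],"delta_rot":[0.0,-0.02,-0.07],"fingers":0.005}]
```

Emit:
{"name": "send_rows", "arguments": {"plan": [{"linear":[0.0005,0.002,0.001],"delta_rot":[0,0,-0.1],"fingers":0.005},{"linear":[0,0.002,0.001],"delta_rot":[0,0,-0.1],"fingers":0.005},{"linear":[0,0.002,0.001],"delta_rot":[0,0,0],"fingers":0.005},{"linear":[0,0,0],"delta_rot":[0,0,0],"fingers":0.005}]}}

```text
clock: 22.4
position: [0.4582, 0.2171, 0.178]
ee_rot: [-0.232, 0.736, 0.607, -0.191]
contact_force: [0.2, 0.5, -1.9]
width: 0.0111
```

```bash
python3 - <<'E'
from ins import *
g=np.array([-.0402,-.0008,.0295]);where(2,.09,g)
E
```

```text
sn,y,h mm [-17.4  -0.2   1.5] roterr [ 0.03 -0.06  0.03] F slot,y,norm [ 1.2  0.5 -1.4] w 0.0111 t 22.4 qd 0.009
```

Aligned, with no contact. I'll slide in.

Emit:
{"name": "send_rows", "arguments": {"plan": [{"linear":[0,0.004,0],"delta_rot":[0,0,0],"fingers":0.005},{"linear":[0,0.005,0],"delta_rot":[0,0,0],"fingers":0.005},{"linear":[0,0.005,0],"delta_rot":[0,0,0],"fingers":0.005},{"linear":[0,0.005,0],"delta_rot":[0,0,0],"fingers":0.005},{"linear":[0,0.004,0],"delta_rot":[0,0,0],"fingers":0.005},{"linear":[0,0,0],"delta_rot":[0,0,0],"fingers":0.005}]}}

```text
clock: 22.9
position: [0.4787, 0.2132, 0.1637]
ee_rot: [-0.232, 0.736, 0.607, -0.19]
contact_force: [0.1, 0.3, -1.7]
width: 0.0112
```

```bash
python3 - <<'E'
from ins import *
g=np.array([-.0402,-.0008,.0295]);where(2,.09,g);print(tool()[2]["moment"].round(2))
E
```

```text
sn,y,h mm [ 8.  -0.1  2. ] roterr [ 0.11 -0.07  0.05] F slot,y,norm [ 1.   0.4 -1.4] w 0.0112 t 22.9 qd 0.01
[-0.06 -0.3   0.02]
```

Emit:
{"name": "send_rows", "arguments": {"plan": [{"linear":[0,0.005,0.0003],"delta_rot":[0,0,0],"fingers":0.005},{"linear":[0,0.006,0.0003],"delta_rot":[0,0,0],"fingers":0.005},{"linear":[0,0.006,0.0002],"delta_rot":[0,0,0],"fingers":0.005},{"linear":[0,0.006,0.0002],"delta_rot":[0,0,0],"fingers":0.005},{"linear":[0,0.006,0],"delta_rot":[0,0,0],"fingers":0.005},{"linear":[0,0.005,0],"delta_rot":[0,0,0],"fingers":0.005},{"linear":[0,0.003,0],"delta_rot":[0,0,0],"fingers":0.005},{"linear":[0,0,0],"delta_rot":[0,0,0],"fingers":0.005}]}}

```text
clock: 23.57
position: [0.5116, 0.2067, 0.1384]
ee_rot: [-0.232, 0.736, 0.607, -0.19]
contact_force: [-0.2, 0.5, -0.4]
width: 0.0114
```

Emit:
{"name": "send_rows", "arguments": {"plan": [{"linear":[0,0.0025,0],"delta_rot":[0,0,0],"fingers":0.005},{"linear":[0,0.003,0],"delta_rot":[0,0,0],"fingers":0.005},{"linear":[0,0.003,0],"delta_rot":[0,0,0],"fingers":0.005},{"linear":[0,0.003,0],"delta_rot":[0,0,0],"fingers":0.005}]}}

```text
clock: 23.9
position: [0.5185, 0.2054, 0.1335]
ee_rot: [-0.235, 0.735, 0.606, -0.193]
contact_force: [-2.3, 1.3, 2.5]
width: 0.0114
```

```bash
python3 - <<'E'
from ins import *
g=np.array([-.0402,-.0008,.0295]);where(2,.09,g);print(tool()[2]["moment"].round(2))
E
```

```text
sn,y,h mm [58.2 -0.  -0.6] roterr [-0.39 -0.04  0.08] F slot,y,norm [-3.5  0.8  0.6] w 0.0114 t 23.9 qd 0.051
[-0.03  0.3  -0.07]
```

Emit:
{"name": "send_rows", "arguments": {"plan": [{"linear":[0,0.003,-0.0005],"delta_rot":[-0.4,0,0],"fingers":0.005},{"linear":[0,0.003,-0.0005],"delta_rot":[-0.4,0,0],"fingers":0.005},{"linear":[0,0.003,-0.0003],"delta_rot":[-0.4,0,0],"fingers":0.005},{"linear":[0,0.003,0],"delta_rot":[-0.4,0,0],"fingers":0.005}]}}

```text
clock: 24.23
position: [0.5255, 0.2039, 0.1286]
ee_rot: [-0.228, 0.737, 0.609, -0.188]
contact_force: [-8.8, 2.4, 4.8]
width: 0.0114
```

```bash
python3 - <<'E'
from ins import *
g=np.array([-.0402,-.0008,.0295]);where(2,.09,g);print(tool()[2]["moment"].round(2))
E
```

```text
sn,y,h mm [67.4 -0.1  1.9] roterr [0.7  0.04 0.12] F slot,y,norm [-10.2   0.6  -1.3] w 0.0114 t 24.23 qd 0.02
[0.38 1.78 0.03]
```

Emit:
{"name": "send_rows", "arguments": {"plan": [{"linear":[0,0.004,0],"delta_rot":[0.2,0,0],"fingers":0.005},{"linear":[0,0.006,0],"delta_rot":[0,0,0],"fingers":0.005},{"linear":[0,0.006,0],"delta_rot":[0,0,0],"fingers":0.005}]}}

```text
clock: 24.48
position: [0.5261, 0.2038, 0.1281]
ee_rot: [-0.24, 0.731, 0.607, -0.199]
contact_force: [-13.1, 2.0, 13.6]
width: 0.0119
```

```bash
python3 - <<'E'
from ins import *
g=np.array([-.0402,-.0008,.0295]);where(2,.09,g);print(tool()[2]["moment"].round(2))
E
```

```text
sn,y,h mm [67.2  0.2 -2.9] roterr [-1.38  0.16  0.29] F slot,y,norm [-18.7  -0.6   3.5] w 0.0119 t 24.48 qd 0.148
[ 0.3   2.28 -0.03]
```

Firm at about 67 mm by this model, while the short one stopped at about 65 by the same model. I'll release and compare the two tang ends in one picture.

Emit:
{"name": "send_rows", "arguments": {"plan": [{"linear":[0,-0.0003,0],"delta_rot":[-0.5,0,0],"fingers":0.005},{"linear":[0,0,0],"delta_rot":[0,0,0],"fingers":0.03},{"linear":[0,0,0],"delta_rot":[0,0,0],"fingers":0.04},{"linear":[0,0,0],"delta_rot":[0,0,0],"fingers":0.04},{"linear":[0,-0.002,-0.02],"delta_rot":[0,0,0],"fingers":0.04},{"linear":[0,-0.005,-0.03],"delta_rot":[0,0,0],"fingers":0.05},{"linear":[0,-0.02,-0.035],"delta_rot":[-4,0,0],"fingers":0.06},{"linear":[0,-0.02,-0.035],"delta_rot":[-6,0,0],"fingers":0.06},{"linear":[0,-0.01,-0.02],"delta_rot":[-6,0,0],"fingers":0.06},{"linear":[0,0,0],"delta_rot":[-6,0,0],"fingers":0.06},{"linear":[0,0,0],"delta_rot":[0,0,0],"fingers":0.06},{"linear":[0,0,0],"delta_rot":[0,0,0],"fingers":0.06}]}}

```text
clock: 25.48
position: [0.5677, 0.1961, 0.276]
ee_rot: [-0.079, 0.768, 0.633, -0.064]
contact_force: [0.1, 0.4, -0.7]
width: 0.0598
```

```bash
python3 - <<'E'
from ins import *
manip.get_image("top");manip.get_image("top")
p,R,s=tool();print(p.round(4),s["clock"],np.abs(s["qd"]).max().round(3))
im=manip.get_image("wrist");c=cam("wrist");np.savez("c2.npz",im=im,**c);cv2.imwrite("pics/c2f.png",im[...,::-1])
B=Ro.from_euler("ZY",[-11.0,35],degrees=True)
for k,L in((1,.072),(2,.09)):
    O=RK.apply(pk(.065-L,0,0,YO[k]))+RO
    q=proj(c,O+B.apply([[-.065,0,.016],[-.065,0,0],[-.03,0,.016]]));print(k,q.round(1).tolist())
    u=int(round(q[:2,0].mean()));r0=int(q[1,1])-12
    print(r0,im[r0:r0+36,u-2:u+3].mean((1,2)).round().astype(int).tolist())
b=cv2.resize(im[70:270,250:530],None,fx=2.8,fy=2.8,interpolation=cv2.INTER_CUBIC);cv2.imwrite("pics/c2.png",b[...,::-1])
E
```

```text
[0.5678 0.1959 0.2745] 25.5833 0.034
1 [[416.9, 160.9], [412.9, 151.9], [409.8, 190.9]]
139 [102, 100, 99, 100, 99, 98, 97, 98, 100, 98, 98, 97, 91, 83, 74, 72, 72, 72, 73, 72, 74, 73, 63, 57, 53, 55, 54, 54, 54, 54, 53, 53, 53, 53, 56, 53]
2 [[321.0, 143.7], [321.0, 135.0], [321.0, 176.1]]
122 [156, 154, 152, 151, 152, 153, 156, 160, 161, 164, 164, 163, 162, 160, 149, 124, 91, 74, 73, 73, 73, 73, 74, 72, 68, 61, 54, 52, 52, 55, 52, 54, 53, 53, 55, 55]
```

View pics/c2.png

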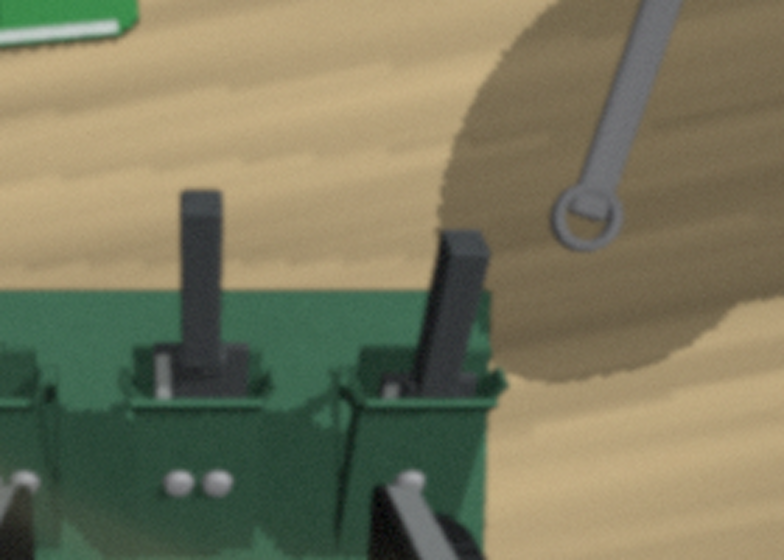

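Measured in this picture, the middle tang end sits about 2.5 mm deeper than the short one's, allowing for the 18 mm length difference. The push readings agree (67.2 against 65.1). So the middle blank is on its stop and the short one is about 2.5 mm shy. Its tang front probably caught the lip while I pushed it slightly nose-down. I'll regrip the short blank and push it flat.

```bash
python3 - <<'E'
from ins import *
g=np.array([-.042,0,.029]);P,Rg=goal(1,.072,.065,0,g)
A=P+Rg.apply([0,0,-.05]);print(P,A)
a=rows(A,Rg,9,f=.05);rows(P,Rg,4,start=a,f=.05)
E
```

```text
[0.55338891 0.28933264 0.11986065] [0.58154083 0.28386046 0.16081826]
max 0.0125 2.56
[{"linear":[0.0099,0.0022,0.0123],"delta_rot":[2.56,-0.0,-0.01],"fingers":0.05},{"linear":[0.0099,0.0028,0.0122],"delta_rot":[2.56,-0.0,-0.01],"fingers":0.05},{"linear":[0.0099,0.0033,0.0121],"delta_rot":[2.56,-0.0,-0.01],"fingers":0.05},{"linear":[0.0099,0.0038,0.0119],"delta_rot":[2.56,-0.0,-0.01],"fingers":0.05},{"linear":[0.0099,0.0044,0.0117],"delta_rot":[2.56,-0.0,-0.01],"fingers":0.05},{"linear":[0.0099,0.0049,0.0115],"delta_rot":[2.56,-0.0,-0.01],"fingers":0.05},{"linear":[0.0099,0.0054,0.0113],"delta_rot":[2.56,-0.0,-0.01],"fingers":0.05},{"linear":[0.0099,0.0059,0.011],"delta_rot":[2.56,-0.0,-0.01],"fingers":0.05},{"linear":[0.0099,0.0064,0.0108],"delta_rot":[2.56,-0.0,-0.01],"fingers":0.05}]
max 0.0102 0.0
[{"linear":[-0.0,-0.0,0.0125],"delta_rot":[0.0,0.0,0.0],"fingers":0.05},{"linear":[-0.0,-0.0,0.0125],"delta_rot":[0.0,0.0,0.0],"fingers":0.05},{"linear":[-0.0,-0.0,0.0125],"delta_rot":[0.0,0.0,0.0],"fingers":0.05},{"linear":[-0.0,-0.0,0.0125],"delta_rot":[0.0,0.0,0.0],"fingers":0.05}]
```

Emit:
{"name": "send_rows", "arguments": {"plan": [{"linear":[0.012,0.002,0.01],"delta_rot":[2.6,0,0],"fingers":0.055},{"linear":[0.013,0.003,0.012],"delta_rot":[2.6,0,0],"fingers":0.055},{"linear":[0.013,0.0035,0.012],"delta_rot":[2.6,0,0],"fingers":0.055},{"linear":[0.013,0.004,0.012],"delta_rot":[2.6,0,0],"fingers":0.055},{"linear":[0.013,0.0045,0.012],"delta_rot":[2.6,0,0],"fingers":0.055},{"linear":[0.012,0.005,0.0115],"delta_rot":[2.6,0,0],"fingers":0.055},{"linear":[0.008,0.0055,0.011],"delta_rot":[2.6,0,0],"fingers":0.055},{"linear":[0.004,0.006,0.011],"delta_rot":[2.5,0,0],"fingers":0.055},{"linear":[0,0.006,0.008],"delta_rot":[2.4,0,0],"fingers":0.055},{"linear":[0,0,0],"delta_rot":[0,0,0],"fingers":0.055},{"linear":[0,0,0],"delta_rot":[0,0,0],"fingers":0.055},{"linear":[0,0,0],"delta_rot":[0,0,0],"fingers":0.055}]}}

```text
clock: 26.63
position: [0.5884, 0.2803, 0.131]
ee_rot: [-0.252, 0.733, 0.594, -0.216]
contact_force: [-0.8, 0.2, -0.5]
width: 0.0551
```

```bash
python3 - <<'E'
from ins import *
g=np.array([-.042,0,.029]);P,Rg=goal(1,.072,.065,0,g);where(1,.072,g)
rows(P,Rg,5,f=.05)
E
```

```text
sn,y,h mm [86.  -4.6 22.4] roterr [-3.75  0.45 -1.11] F slot,y,norm [-0.3  0.  -0.9] w 0.0551 t 26.63 qd 0.025
max 0.007 0.79
[{"linear":[0.0004,-0.0042,0.0063],"delta_rot":[-0.75,0.09,-0.22],"fingers":0.05},{"linear":[0.0004,-0.0043,0.0062],"delta_rot":[-0.75,0.09,-0.22],"fingers":0.05},{"linear":[0.0004,-0.0044,0.0061],"delta_rot":[-0.75,0.09,-0.22],"fingers":0.05},{"linear":[0.0004,-0.0045,0.0061],"delta_rot":[-0.75,0.09,-0.22],"fingers":0.05},{"linear":[0.0004,-0.0045,0.006],"delta_rot":[-0.75,0.09,-0.22],"fingers":0.05}]
```

Emit:
{"name": "send_rows", "arguments": {"plan": [{"linear":[0.001,-0.009,0],"delta_rot":[-1.3,0.1,-0.4],"fingers":0.05},{"linear":[0.001,-0.008,0.004],"delta_rot":[-1.2,0.1,-0.4],"fingers":0.05},{"linear":[0,-0.004,0.006],"delta_rot":[-0.9,0.1,-0.2],"fingers":0.05},{"linear":[0,0,0.007],"delta_rot":[-0.2,0,0],"fingers":0.05},{"linear":[0,0,0.006],"delta_rot":[0,0,0],"fingers":0.05},{"linear":[0,0,0],"delta_rot":[0,0,0],"fingers":0.05},{"linear":[0,0,0],"delta_rot":[0,0,0],"fingers":0.05},{"linear":[0,0,0],"delta_rot":[0,0,0],"fingers":0.05}]}}

```text
clock: 27.3
position: [0.5598, 0.2872, 0.1275]
ee_rot: [-0.23, 0.737, 0.606, -0.19]
contact_force: [-0.2, -0.6, -0.4]
width: 0.0502
```

```bash
python3 - <<'E'
from ins import *
g=np.array([-.042,0,.029]);P,Rg=goal(1,.072,.065,0,g);where(1,.072,g)
rows(P,Rg,2,f=.05)
E
```

```text
sn,y,h mm [66.3 -1.1 10.7] roterr [ 0.34 -0.01 -0.11] F slot,y,norm [ 0.2 -0.6 -0.4] w 0.0502 t 27.3 qd 0.006
max 0.0038 0.18
[{"linear":[0.0004,-0.0006,0.005],"delta_rot":[0.17,-0.0,-0.06],"fingers":0.05},{"linear":[0.0004,-0.0006,0.005],"delta_rot":[0.17,-0.0,-0.06],"fingers":0.05}]
```

Emit:
{"name": "send_rows", "arguments": {"plan": [{"linear":[0.001,-0.001,0.004],"delta_rot":[0.2,0,0],"fingers":0.05},{"linear":[0,0,0.004],"delta_rot":[0,0,0],"fingers":0.05},{"linear":[0,0,0.001],"delta_rot":[0,0,0],"fingers":0.04},{"linear":[0,0,0],"delta_rot":[0,0,0],"fingers":0.02},{"linear":[0,0,0],"delta_rot":[0,0,0],"fingers":0.005},{"linear":[0,0,0],"delta_rot":[0,0,0],"fingers":0.005},{"linear":[0,0,0],"delta_rot":[0,0,0],"fingers":0.005}]}}

```text
clock: 27.88
position: [0.555, 0.289, 0.1195]
ee_rot: [-0.231, 0.737, 0.606, -0.191]
contact_force: [-1.2, 0.2, -0.5]
width: 0.0115
```

```bash
python3 - <<'E'
from ins import *
g=np.array([-.042,0,.029]);where(1,.072,g);print(tool()[2]["moment"].round(2))
E
```

```text
sn,y,h mm [66.6 -0.3  0.9] roterr [ 0.12 -0.03 -0.16] F slot,y,norm [-0.7  0.  -1.1] w 0.0115 t 27.88 qd 0.005
[ 0.02 -0.2  -0.04]
```

Emit:
{"name": "send_rows", "arguments": {"plan": [{"linear":[0,0.003,0],"delta_rot":[-0.5,0,0],"fingers":0.005},{"linear":[0,0.004,0],"delta_rot":[-0.5,0,0],"fingers":0.005},{"linear":[0,0.004,0],"delta_rot":[-0.5,0,0],"fingers":0.005},{"linear":[0,0.004,0.0003],"delta_rot":[-0.5,0,0],"fingers":0.005}]}}

```text
clock: 28.22
position: [0.5552, 0.2889, 0.1189]
ee_rot: [-0.229, 0.736, 0.608, -0.19]
contact_force: [-6.5, 0.2, 9.9]
width: 0.0116
```

```bash
python3 - <<'E'
from ins import *
g=np.array([-.042,0,.029]);where(1,.072,g);print(tool()[2]["moment"].round(2))
E
```

```text
sn,y,h mm [67.3  0.1  0.9] roterr [0.33 0.11 0.08] F slot,y,norm [-10.9  -1.1   4.4] w 0.0116 t 28.22 qd 0.012
[0.17 1.37 0.06]
```

Emit:
{"name": "send_rows", "arguments": {"plan": [{"linear":[0,0.007,0],"delta_rot":[-0.8,0,0],"fingers":0.005},{"linear":[0,0.008,0],"delta_rot":[-1.0,0,0],"fingers":0.005},{"linear":[0,0.008,0],"delta_rot":[-1.2,0,0],"fingers":0.005},{"linear":[0,0.009,0],"delta_rot":[-1.4,0,0],"fingers":0.005}]}}

```text
clock: 28.55
position: [0.5552, 0.2889, 0.1187]
ee_rot: [-0.225, 0.734, 0.613, -0.188]
contact_force: [-15.6, 2.1, 17.6]
width: 0.0111
```

```bash
python3 - <<'E'
from ins import *
g=np.array([-.042,0,.029]);where(1,.072,g);print(tool()[2]["moment"].round(2))
E
```

```text
sn,y,h mm [67.6  0.9  1.9] roterr [0.89 0.44 0.57] F slot,y,norm [-23.   -0.9   5.4] w 0.0111 t 28.55 qd 0.06
[ 0.46  3.53 -0.19]
```

It still does not advance at 23 N. Before concluding, I'll measure heel against sill edge in both pockets from the saved picture, which is independent of the rack fit.

```bash
python3 - <<'E'
from ins import *
z=np.load("c2.npz");im=z["im"];c={k:z[k] for k in"Kdrt"}
B=Ro.from_euler("ZY",[-11.0,35],degrees=True)
for k,L in((1,.072),(2,.09)):
    f=lambda s,y,h:proj(c,[RK.apply(pk(s,y,h,YO[k]))+RO])[0].round(1).tolist()
    print(k,"sill edge y-15,+15",f(-.02,-.015,0),f(-.02,.015,0),"heel",f(.065-L,-.015,.005),f(.065-L,.015,.005),"px/mm",f(-.03,.015,.005),f(-.02,.015,.005))
    for y in(-.0125,.0125):
        u=int(round(f(-.02,y,0)[0]));print("y",y,"col",u,185,im[185:218,u-1:u+2].mean((1,2)).round().astype(int).tolist(), im[185:218,u].tolist()[::4])
b=cv2.resize(im[165:225,290:440],None,fx=5.3,fy=9,interpolation=cv2.INTER_CUBIC);cv2.imwrite("pics/c2z.png",np.clip(b[...,::-1].astype(int)*2,0,255).astype(np.uint8))
E
```

```text
1 sill edge y-15,+15 [389.4, 194.1] [417.5, 194.1] heel [388.5, 206.4] [416.2, 206.4] px/mm [420.7, 189.6] [418.7, 197.1]
y -0.0125 col 392 185 [87, 86, 86, 86, 85, 85, 86, 81, 67, 55, 47, 46, 42, 45, 44, 44, 45, 43, 43, 44, 43, 47, 58, 66, 67, 65, 66, 75, 82, 77, 54, 42, 43] [[65, 108, 83], [63, 105, 84], [52, 85, 66], [35, 57, 45], [36, 58, 47], [42, 45, 46], [65, 67, 69], [64, 103, 80], [31, 52, 39]]
y 0.0125 col 415 185 [55, 57, 54, 55, 56, 55, 57, 59, 58, 58, 60, 56, 56, 58, 58, 60, 59, 60, 68, 67, 65, 61, 54, 54, 55, 55, 60, 71, 85, 79, 54, 38, 48] [[50, 53, 53], [51, 55, 57], [53, 59, 60], [43, 58, 53], [48, 65, 55], [62, 66, 68], [49, 56, 57], [66, 104, 80], [39, 62, 50]]
2 sill edge y-15,+15 [307.0, 194.2] [335.1, 194.2] heel [306.7, 193.4] [335.4, 193.4] px/mm [335.5, 189.7] [335.2, 197.1]
y -0.0125 col 309 185 [83, 84, 85, 83, 83, 81, 77, 62, 47, 43, 50, 66, 84, 90, 90, 92, 93, 95, 97, 96, 97, 99, 105, 115, 126, 130, 124, 110, 95, 82, 55, 41, 47] [[64, 105, 82], [61, 103, 79], [39, 46, 48], [84, 88, 86], [94, 99, 97], [98, 103, 101], [127, 133, 130], [78, 113, 95], [38, 58, 43]]
y 0.0125 col 333 185 [82, 82, 82, 84, 84, 84, 81, 76, 71, 67, 58, 56, 56, 55, 53, 55, 55, 56, 53, 55, 55, 55, 56, 56, 54, 55, 62, 74, 83, 77, 54, 42, 45] [[64, 104, 82], [63, 105, 83], [63, 71, 71], [55, 60, 61], [54, 58, 60], [53, 55, 59], [55, 59, 59], [64, 103, 82], [34, 59, 46]]
```

View pics/c2z.png

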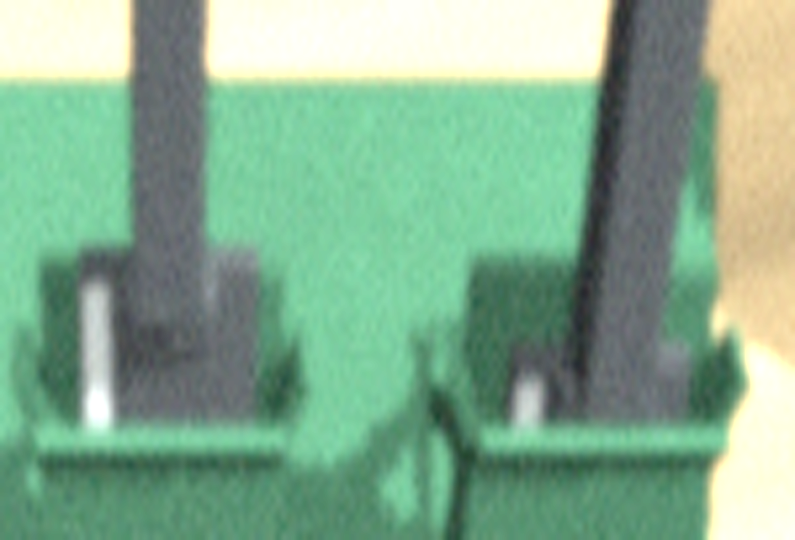

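The short blank's tang top (16 high) must pass under the upturned lip with almost no room at home (s = -7). The arm may be holding the heel slightly up against that lip. I'll ease back, press the blank onto the floor, level the pitch and push again.

Emit:
{"name": "send_rows", "arguments": {"plan": [{"linear":[0,-0.004,0],"delta_rot":[0.6,0.3,0.4],"fingers":0.005},{"linear":[0,-0.003,0.001],"delta_rot":[0.4,0.2,0.2],"fingers":0.005},{"linear":[0,0,0.002],"delta_rot":[0,0,0],"fingers":0.005},{"linear":[0,0,0.003],"delta_rot":[0,0,0],"fingers":0.005}]}}

```text
clock: 28.88
position: [0.548, 0.2909, 0.1229]
ee_rot: [-0.231, 0.737, 0.607, -0.188]
contact_force: [4.2, -2.8, 16.0]
width: 0.0113
```

```bash
python3 - <<'E'
from ins import *
g=np.array([-.042,0,.029]);where(1,.072,g);print(tool()[2]["moment"].round(2))
E
```

```text
sn,y,h mm [58.8  0.7  0. ] roterr [ 0.35 -0.22  0.08] F slot,y,norm [-5.4 -2.  15.7] w 0.0113 t 28.88 qd 0.065
[-0.28  0.15  0.12]
```

Emit:
{"name": "send_rows", "arguments": {"plan": [{"linear":[0,0.004,0.001],"delta_rot":[0,0,0],"fingers":0.005},{"linear":[0,0.005,0.001],"delta_rot":[-0.1,0,0],"fingers":0.005},{"linear":[0,0.005,0.0015],"delta_rot":[-0.2,0,0],"fingers":0.005},{"linear":[0,0.005,0.002],"delta_rot":[-0.3,0,0],"fingers":0.005},{"linear":[0,0.005,0.002],"delta_rot":[-0.3,0,0],"fingers":0.005}]}}

```text
clock: 29.3
position: [0.5554, 0.2894, 0.1184]
ee_rot: [-0.236, 0.734, 0.608, -0.189]
contact_force: [-4.8, -0.2, 19.4]
width: 0.0115
```

```bash
python3 - <<'E'
from ins import *
g=np.array([-.042,0,.029]);where(1,.072,g);print(tool()[2]["moment"].round(2))
E
```

```text
sn,y,h mm [67.4  1.4 -0.4] roterr [-0.17 -0.4   0.38] F slot,y,norm [-14.9  -1.1  13.2] w 0.0115 t 29.3 qd 0.039
[0.1  1.92 0.01]
```

Push 2 was made with the tool 1 to 2 mm above the floor and gave no downward force, which a lip catch would have caused. This push, pressed onto the floor, stopped at the same place. So the short blank is on its hard stop. I'll release it and go for the long one.

Emit:
{"name": "send_rows", "arguments": {"plan": [{"linear":[0,0,-0.0015],"delta_rot":[0,0,0],"fingers":0.005},{"linear":[0,0,0],"delta_rot":[0,0,0],"fingers":0.03},{"linear":[0,0,0],"delta_rot":[0,0,0],"fingers":0.04},{"linear":[0,0,0],"delta_rot":[0,0,0],"fingers":0.04},{"linear":[0,-0.002,-0.02],"delta_rot":[0,0,0],"fingers":0.04},{"linear":[0,-0.005,-0.03],"delta_rot":[0,0,0],"fingers":0.05},{"linear":[0,-0.02,-0.035],"delta_rot":[-4,0,0],"fingers":0.06},{"linear":[0,-0.015,-0.03],"delta_rot":[-6,0,0],"fingers":0.06},{"linear":[0,-0.01,-0.02],"delta_rot":[-6,0,0],"fingers":0.06},{"linear":[0,0,0],"delta_rot":[-6,0,0],"fingers":0.06},{"linear":[0,0,0],"delta_rot":[0,0,0],"fingers":0.06},{"linear":[0,0,0],"delta_rot":[0,0,0],"fingers":0.06}]}}

```text
clock: 30.3
position: [0.5908, 0.2809, 0.2528]
ee_rot: [-0.088, 0.768, 0.631, -0.07]
contact_force: [-0.1, -0.1, -0.2]
width: 0.0599
```

```bash
cat >> ins.py <<'E'
def fitheld(k,L): # fit s, h, pitch of a blank in pocket k from the wrist mask silhouette
    from scipy.optimize import minimize
E
python3 - <<'E'
from ins import *
manip.get_image("top");manip.get_image("top")
p,R,s=tool();print(p.round(4),s["clock"],np.abs(s["qd"]).max().round(3))
im=manip.get_image("wrist");c=cam("wrist");np.savez("c3.npz",im=im,**c)
for k,L in((1,.072),(2,.09)):
    f=lambda s,y,h:proj(c,[RK.apply(pk(s,y,h,YO[k]))+RO])[0]
    a,b=f(-L,0,.016),f(-L,0,0);t=f(.065-L-.065,0,0);t2=f(.065-L-.065,0,.016);u=int(round((t[0]+t2[0])/2));r0=int(t[1])-8
    print(k,"tang end rows pred",t[1].round(1),t2[1].round(1),r0,im[r0:r0+26,u-1:u+2].mean((1,2)).round().astype(int).tolist())
    for y in(-.0125,.0125):
        h=f(.065-L,y,.005);e=f(-.02,y,0);u=int(round(h[0]));r=int(e[1])-6
        print(" y",y,"sill",e[1].round(1),"heel",h[1].round(1),r,im[r:r+26,u-1:u+2].mean((1,2)).round().astype(int).tolist())
    rr=f(.0042+.035,0,0)
rows([.530,-.125,.12],Rt(-1.8),18,f=.06)
E
```

```text
[0.5911 0.2807 0.2514] 30.4 0.032
1 tang end rows pred 145.4 154.7 137 [155, 155, 156, 157, 156, 154, 153, 146, 126, 97, 78, 76, 78, 79, 77, 77, 77, 76, 69, 61, 58, 57, 58, 58, 58, 57]
 y -0.0125 sill 192.1 heel 205.4 186 [89, 89, 89, 89, 87, 76, 61, 51, 52, 48, 49, 47, 50, 50, 45, 44, 47, 46, 46, 55, 75, 96, 106, 107, 107, 104]
 y 0.0125 sill 192.0 heel 205.3 185 [93, 93, 93, 92, 92, 91, 87, 82, 77, 69, 63, 63, 62, 63, 63, 61, 66, 69, 72, 70, 68, 66, 65, 65, 61, 61]
2 tang end rows pred 126.9 135.6 118 [166, 168, 167, 164, 164, 163, 161, 161, 161, 159, 161, 152, 125, 95, 77, 76, 78, 76, 77, 76, 76, 70, 63, 57, 56, 57]
 y -0.0125 sill 192.5 heel 191.5 186 [76, 79, 79, 77, 68, 51, 47, 50, 64, 89, 103, 107, 110, 109, 109, 108, 105, 102, 100, 95, 91, 89, 92, 89, 85, 81]
 y 0.0125 sill 192.4 heel 191.4 186 [90, 87, 89, 87, 81, 77, 73, 68, 60, 57, 58, 57, 54, 58, 55, 56, 56, 57, 58, 57, 55, 58, 57, 58, 58, 63]
max 0.0225 0.9
[{"linear":[-0.0228,0.0027,0.0068],"delta_rot":[-0.72,-0.07,-0.52],"fingers":0.06},{"linear":[-0.0228,0.0024,0.0068],"delta_rot":[-0.72,-0.07,-0.52],"fingers":0.06},{
[... 615 characters left out ...]
[-0.72,-0.07,-0.52],"fingers":0.06},{"linear":[-0.0228,-0.0003,0.0072],"delta_rot":[-0.72,-0.07,-0.52],"fingers":0.06},{"linear":[-0.0228,-0.0006,0.0072],"delta_rot":[-0.72,-0.07,-0.52],"fingers":0.06},{"linear":[-0.0228,-0.0009,0.0072],"delta_rot":[-0.72,-0.07,-0.52],"fingers":0.06},{"linear":[-0.0228,-0.0012,0.0072],"delta_rot":[-0.72,-0.07,-0.52],"fingers":0.06},{"linear":[-0.0227,-0.0015,0.0073],"delta_rot":[-0.72,-0.07,-0.52],"fingers":0.06},{"linear":[-0.0227,-0.0018,0.0073],"delta_rot":[-0.72,-0.07,-0.52],"fingers":0.06},{"linear":[-0.0227,-0.0021,0.0073],"delta_rot":[-0.72,-0.07,-0.52],"fingers":0.06},{"linear":[-0.0227,-0.0024,0.0073],"delta_rot":[-0.72,-0.07,-0.52],"fingers":0.06}]
```

```bash
python3 - <<'E'
from ins import *
RO0=np.array([.5955,.1915,0])
for fn in("c2.npz","c3.npz"):
    z=np.load(fn);im=z["im"];c={k:z[k] for k in"Kdrt"}
    print(fn)
    for yo,b in[(-.088,-1),(-.088,0),(-.088,1),(0,-.5),(0,.5),(.088,0)]:
        q=proj(c,RK.apply([[.0042,yo+b*.01607,.056]])+RO0)[0]
        u,v=int(q[0]),int(q[1])
        if not(12<u<628):continue
        a=im[v-9:v+10,u-9:u+10].astype(int);m=(a.min(2)>90)&(a.max(2)-a.min(2)<40);vv,uu=np.nonzero(m)
        if len(uu)>10: print(yo,b,"pred",q.round(1),"obs-pred",(np.array([uu.mean()+u-9,vv.mean()+v-9])-q).round(2),len(uu))
E
```

```text
c2.npz
-0.088 -1 pred [231.2 242. ] obs-pred [ 0.18 -0.19] 82
-0.088 0 pred [245.1 242. ] obs-pred [1.38 2.17] 147
-0.088 1 pred [259. 242.] obs-pred [-3.11  0.7 ] 84
0 -0.5 pred [314.1 241.9] obs-pred [ 0.15 -0.17] 71
0 0.5 pred [328.  241.9] obs-pred [-1.02 -0.18] 73
0.088 0 pred [397.  241.9] obs-pred [-1.3   2.55] 127
c3.npz
-0.088 -1 pred [142.9 244.8] obs-pred [-0.35  0.19] 94
-0.088 0 pred [157.9 244.7] obs-pred [-0.88  0.12] 97
-0.088 1 pred [172.9 244.6] obs-pred [-0.96  0.12] 97
0 -0.5 pred [232.3 244.3] obs-pred [0.   0.63] 93
0 0.5 pred [247.2 244.2] obs-pred [-0.44  2.7 ] 148
0.088 0 pred [321.2 243.8] obs-pred [-0.55  0.21] 83
```

The rivets confirm the camera pose to 0.2 px, so that difference between the two tangs is real, and my evidence on which one is off disagrees. Both blanks are hard against something at 19 to 23 N. The long blank will give a third reading, so I'll go on to it.

Emit:
{"name": "send_rows", "arguments": {"plan": [{"linear":[-0.015,0.002,0.003],"delta_rot":[-0.7,-0.1,-0.5],"fingers":0.06},{"linear":[-0.0228,0.0024,0.004],"delta_rot":[-0.7,-0.1,-0.5],"fingers":0.06},{"linear":[-0.0228,0.002,0.005],"delta_rot":[-0.7,-0.1,-0.5],"fingers":0.06},{"linear":[-0.0228,0.0018,0.005],"delta_rot":[-0.7,-0.1,-0.5],"fingers":0.06},{"linear":[-0.0228,0.0015,0.005],"delta_rot":[-0.7,-0.1,-0.5],"fingers":0.06},{"linear":[-0.0228,0.001,0.005],"delta_rot":[-0.7,-0.1,-0.5],"fingers":0.06},{"linear":[-0.0228,0.001,0.005],"delta_rot":[-0.7,-0.1,-0.5],"fingers":0.06},{"linear":[-0.0228,0.0005,0.005],"delta_rot":[-0.7,-0.1,-0.5],"fingers":0.06},{"linear":[-0.0228,0,0.006],"delta_rot":[-0.7,-0.1,-0.5],"fingers":0.06},{"linear":[-0.0228,0,0.006],"delta_rot":[-0.7,-0.1,-0.5],"fingers":0.06},{"linear":[-0.0228,-0.0005,0.006],"delta_rot":[-0.7,-0.1,-0.5],"fingers":0.06},{"linear":[-0.0228,-0.001,0.006],"delta_rot":[-0.7,-0.1,-0.5],"fingers":0.06}]}}

```text
clock: 31.45
position: [0.5568, 0.0049, 0.157]
ee_rot: [-0.046, 0.737, 0.673, -0.045]
contact_force: [-0.1, -0.3, -0.6]
width: 0.0599
```

Emit:
{"name": "send_rows", "arguments": {"plan": [{"linear":[-0.0228,-0.001,0.006],"delta_rot":[-0.7,-0.1,-0.5],"fingers":0.06},{"linear":[-0.0228,-0.0015,0.006],"delta_rot":[-0.7,-0.1,-0.5],"fingers":0.06},{"linear":[-0.0228,-0.002,0.006],"delta_rot":[-0.7,-0.1,-0.5],"fingers":0.06},{"linear":[-0.0228,-0.002,0.006],"delta_rot":[-0.7,0,-0.5],"fingers":0.06},{"linear":[-0.018,-0.002,0.006],"delta_rot":[-0.7,0,-0.5],"fingers":0.06},{"linear":[-0.01,-0.002,0.005],"delta_rot":[-0.7,0,-0.5],"fingers":0.06},{"linear":[0,0,0],"delta_rot":[0,0,0],"fingers":0.06},{"linear":[0,0,0],"delta_rot":[0,0,0],"fingers":0.06},{"linear":[0,0,0],"delta_rot":[0,0,0],"fingers":0.06}]}}

```text
clock: 32.2
position: [0.5294, -0.1278, 0.1022]
ee_rot: [-0.036, 0.725, 0.688, -0.029]
contact_force: [0.5, -0.3, 0.2]
width: 0.0603
```

```bash
python3 - <<'E'
from look import *
manip.get_image("top")
x=look("long",.108,[577.2,-126.9,-1.9])
t=Ro.from_euler("z",x[2],degrees=True).apply([-.042,0,0])+[x[0]/1e3,x[1]/1e3,.029]
print(t);rows(t+[0,0,.03],Rt(x[2]),4,f=.06)
E
```

```text
[ 0.5296 -0.1276  0.1023] 0.013 32.25
fit [ 577.5 -126.2   -2. ] 0.85 0.77 [299.4, 195.9, 348.4, 350.7]
[ 0.53555519 -0.12473004  0.029     ]
max 0.0111 1.32
[{"linear":[0.0006,0.0024,0.0109],"delta_rot":[-1.29,-0.1,-0.23],"fingers":0.06},{"linear":[0.0006,0.0021,0.0109],"delta_rot":[-1.29,-0.1,-0.23],"fingers":0.06},{"linear":[0.0006,0.0019,0.011],"delta_rot":[-1.29,-0.1,-0.23],"fingers":0.06},{"linear":[0.0006,0.0016,0.011],"delta_rot":[-1.29,-0.1,-0.23],"fingers":0.06}]
```

Emit:
{"name": "send_rows", "arguments": {"plan": [{"linear":[0.0006,0.0024,0.011],"delta_rot":[-1.3,-0.1,-0.2],"fingers":0.055},{"linear":[0.0006,0.002,0.011],"delta_rot":[-1.3,-0.1,-0.2],"fingers":0.055},{"linear":[0.0006,0.002,0.011],"delta_rot":[-1.3,-0.1,-0.2],"fingers":0.055},{"linear":[0.0006,0.0016,0.011],"delta_rot":[-1.3,-0.1,-0.2],"fingers":0.055},{"linear":[0,0,0.012],"delta_rot":[0,0,0],"fingers":0.05},{"linear":[0,0,0.008],"delta_rot":[0,0,0],"fingers":0.05},{"linear":[0,0,0],"delta_rot":[0,0,0],"fingers":0.05},{"linear":[0,0,0],"delta_rot":[0,0,0],"fingers":0.05},{"linear":[0,0,0],"delta_rot":[0,0,0],"fingers":0.05}]}}

```text
clock: 33.1
position: [0.5423, -0.1189, 0.0409]
ee_rot: [0.005, 0.716, 0.698, 0.004]
contact_force: [-0.0, -1.3, -0.6]
width: 0.0498
```

```bash
python3 - <<'E'
from h import *
print(tool()[0]);rows([.5356,-.1247,.029],Rt(-2),2,f=.05)
E
```

```text
[ 0.54232665 -0.11887275  0.04092837]
max 0.006 0.47
[{"linear":[-0.003,-0.0034,0.0059],"delta_rot":[0.4,0.04,0.25],"fingers":0.05},{"linear":[-0.003,-0.0033,0.0059],"delta_rot":[0.4,0.04,0.25],"fingers":0.05}]
```

Emit:
{"name": "send_rows", "arguments": {"plan": [{"linear":[-0.003,-0.003,0.003],"delta_rot":[0.4,0,0.2],"fingers":0.05},{"linear":[-0.003,-0.003,0.004],"delta_rot":[0.4,0,0.2],"fingers":0.05},{"linear":[0,0,0.003],"delta_rot":[0,0,0],"fingers":0.05},{"linear":[0,0,0.001],"delta_rot":[0,0,0],"fingers":0.05},{"linear":[0,0,0],"delta_rot":[0,0,0],"fingers":0.05},{"linear":[0,0,0],"delta_rot":[0,0,0],"fingers":0.04},{"linear":[0,0,0],"delta_rot":[0,0,0],"fingers":0.02},{"linear":[0,0,0],"delta_rot":[0,0,0],"fingers":0.005},{"linear":[0,0,0],"delta_rot":[0,0,0],"fingers":0.005},{"linear":[0,0,0],"delta_rot":[0,0,0],"fingers":0.005},{"linear":[0,0,0],"delta_rot":[0,0,0],"fingers":0.005}], "force": 90}}

```text
clock: 34.02
position: [0.5377, -0.1263, 0.0315]
ee_rot: [0.002, 0.719, 0.695, -0.0]
contact_force: [0.3, -0.1, -1.2]
width: 0.011
```

```bash
python3 - <<'E'
from ins import *
p,R,s=tool();print(p.round(4),s["width"],s["clock"])
x=np.array([.5773,-.1265,0]);B=Ro.from_euler("z",-2,degrees=True);g=B.inv().apply(p-x);print("g",g.round(4),"roterr",delta(R,Rt(-2)).round(2))
P,Rg=goal(3,.108,-.07,.009,g);print(P)
rows(P,Rg,14,start=([p[0],p[1],.13],R),f=.005)
E
```

```text
[ 0.5377 -0.1263  0.0315] 0.011040458992434969 34.0167
g [-0.0396 -0.0012  0.0315] roterr [0.18 0.19 0.03]
[0.39048209 0.14049705 0.22599809]
max 0.0191 2.59
[{"linear":[0.0187,-0.0111,-0.007],"delta_rot":[2.51,0.21,0.62],"fingers":0.005},{"linear":[0.0186,-0.0116,-0.0064],"delta_rot":[2.51,0.21,0.62],"fingers":0.005},{"linear":[0.0185,-0.0121,-0.0058],"delta_rot":[2.51,0.21,0.62],"fingers":0.005},{"linear":[0.0183,-0.0125,-0.0052],"delta_rot":[2.51,0.21,0.62],"fingers":0.005},{"linear":[0.0182,-0.013,-0.0046],"delta_rot":[2.51,0.21,0.62],"fingers":0.005},{"linear":[0.0181,-0.0133,-0.0039],"delta_rot":[2.51,0.21,0.62],"fingers":0.005},{"linear":[0.018,-0.0137,-0.0033],"delta_rot":[2.51,0.21,0.62],"fingers":0.005},{"linear":[0.0178,-0.014,-0.0026],"delta_rot":[2.51,0.21,0.62],"fingers":0.005},{"linear":[0.0177,-0.0143,-0.0019],"delta_rot":[2.51,0.21,0.62],"fingers":0.005},{"linear":[0.0175,-0.0146,-0.0012],"delta_rot":[2.51,0.21,0.62],"fingers":0.005},{"linear":[0.0174,-0.0148,-0.0005],"delta_rot":[2.51,0.21,0.62],"fingers":0.005},{"linear":[0.0172,-0.015,0.0002],"delta_rot":[2.51,0.21,0.62],"fingers":0.005},{"linear":[0.017,-0.0151,0.0009],"delta_rot":[2.51,0.21,0.62],"fingers":0.005},{"linear":[0.0169,-0.0153,0.0017],"delta_rot":[2.51,0.21,0.62],"fingers":0.005}]
```

Emit:
{"name": "send_rows", "arguments": {"plan": [{"linear":[0,0,-0.02],"delta_rot":[0,0,0],"fingers":0.005},{"linear":[0,-0.003,-0.03],"delta_rot":[0,0,0],"fingers":0.005},{"linear":[0,-0.012,-0.035],"delta_rot":[0,0,0],"fingers":0.005},{"linear":[0.01,-0.018,-0.03],"delta_rot":[1.5,0,0.4],"fingers":0.005},{"linear":[0.0187,-0.02,-0.007],"delta_rot":[2.5,0.2,0.6],"fingers":0.005},{"linear":[0.0186,-0.02,-0.006],"delta_rot":[2.5,0.2,0.6],"fingers":0.005},{"linear":[0.0185,-0.018,-0.006],"delta_rot":[2.5,0.2,0.6],"fingers":0.005},{"linear":[0.0185,-0.016,-0.005],"delta_rot":[2.5,0.2,0.6],"fingers":0.005},{"linear":[0.0185,-0.014,-0.004],"delta_rot":[2.5,0.2,0.6],"fingers":0.005},{"linear":[0.018,-0.013,-0.004],"delta_rot":[2.5,0.2,0.6],"fingers":0.005},{"linear":[0.018,-0.012,-0.003],"delta_rot":[2.5,0.2,0.6],"fingers":0.005},{"linear":[0.018,-0.012,-0.002],"delta_rot":[2.5,0.2,0.6],"fingers":0.005}]}}

```text
clock: 35.02
position: [0.3914, 0.0445, 0.2099]
ee_rot: [-0.149, 0.739, 0.644, -0.126]
contact_force: [0.2, -0.5, -2.4]
width: 0.0114
```

Emit:
{"name": "send_rows", "arguments": {"plan": [{"linear":[0.018,-0.01,-0.001],"delta_rot":[2.5,0.2,0.6],"fingers":0.005},{"linear":[0.0175,-0.01,-0.001],"delta_rot":[2.5,0.2,0.6],"fingers":0.005},{"linear":[0.017,-0.008,0],"delta_rot":[2.5,0.2,0.6],"fingers":0.005},{"linear":[0.014,-0.008,0],"delta_rot":[2.5,0.2,0.6],"fingers":0.005},{"linear":[0.01,-0.006,0.001],"delta_rot":[2.2,0.2,0.5],"fingers":0.005},{"linear":[0,0,0],"delta_rot":[0,0,0],"fingers":0.005},{"linear":[0,0,0],"delta_rot":[0,0,0],"fingers":0.005},{"linear":[0,0,0],"delta_rot":[0,0,0],"fingers":0.005}]}}

```text
clock: 35.68
position: [0.3652, 0.1325, 0.2299]
ee_rot: [-0.231, 0.735, 0.608, -0.193]
contact_force: [-0.2, -0.1, -0.7]
width: 0.0106
```

```bash
python3 - <<'E'
from ins import *
g=np.array([-.0396,-.0012,.0315]);where(3,.108,g);print(tool()[0])
P,Rg=goal(3,.108,-.025,.004,g);rows(P,Rg,8,f=.005)
E
```

```text
sn,y,h mm [-91.4 -12.6  -1.4] roterr [-0.09  0.29  0.09] F slot,y,norm [ 0.2 -0.1 -0.7] w 0.0106 t 35.68 qd 0.015
[0.36522323 0.13245883 0.22990502]
max 0.0073 0.04
[{"linear":[0.0016,0.0083,-0.0007],"delta_rot":[-0.01,0.04,0.01],"fingers":0.005},{"linear":[0.0016,0.0083,-0.0007],"delta_rot":[-0.01,0.04,0.01],"fingers":0.005},{"linear":[0.0016,0.0083,-0.0007],"delta_rot":[-0.01,0.04,0.01],"fingers":0.005},{"linear":[0.0016,0.0083,-0.0007],"delta_rot":[-0.01,0.04,0.01],"fingers":0.005},{"linear":[0.0016,0.0083,-0.0007],"delta_rot":[-0.01,0.04,0.01],"fingers":0.005},{"linear":[0.0016,0.0083,-0.0006],"delta_rot":[-0.01,0.04,0.01],"fingers":0.005},{"linear":[0.0016,0.0083,-0.0006],"delta_rot":[-0.01,0.04,0.01],"fingers":0.005},{"linear":[0.0016,0.0083,-0.0006],"delta_rot":[-0.01,0.04,0.01],"fingers":0.005}]
```

Emit:
{"name": "send_rows", "arguments": {"plan": [{"linear":[0.003,0.007,-0.001],"delta_rot":[0,0.1,0],"fingers":0.005},{"linear":[0.003,0.009,-0.001],"delta_rot":[0,0.1,0],"fingers":0.005},{"linear":[0.003,0.01,-0.001],"delta_rot":[0,0.1,0],"fingers":0.005},{"linear":[0.002,0.01,-0.001],"delta_rot":[0,0,0],"fingers":0.005},{"linear":[0.001,0.01,-0.001],"delta_rot":[0,0,0],"fingers":0.005},{"linear":[0,0.008,0],"delta_rot":[0,0,0],"fingers":0.005},{"linear":[0,0.004,0],"delta_rot":[0,0,0],"fingers":0.005},{"linear":[0,0,0],"delta_rot":[0,0,0],"fingers":0.005},{"linear":[0,0,0],"delta_rot":[0,0,0],"fingers":0.005},{"linear":[0,0,0],"delta_rot":[0,0,0],"fingers":0.005}]}}

```text
clock: 36.52
position: [0.4243, 0.1319, 0.1961]
ee_rot: [-0.232, 0.737, 0.606, -0.19]
contact_force: [-0.4, -0.6, -0.8]
width: 0.0107
```

```bash
python3 - <<'E'
from ins import *
g=np.array([-.0396,-.0012,.0315]);where(3,.108,g)
P,Rg=goal(3,.108,-.017,.0015,g);rows(P,Rg,2,f=.005)
E
```

```text
sn,y,h mm [-24.3  -2.2   4.8] roterr [ 0.11 -0.08 -0.11] F slot,y,norm [ 0.2 -0.7 -0.8] w 0.0107 t 36.52 qd 0.007
max 0.0033 0.09
[{"linear":[0.001,0.0037,0.0015],"delta_rot":[0.06,-0.04,-0.06],"fingers":0.005},{"linear":[0.001,0.0037,0.0015],"delta_rot":[0.06,-0.04,-0.06],"fingers":0.005}]
```

Emit:
{"name": "send_rows", "arguments": {"plan": [{"linear":[0.001,0.002,0.001],"delta_rot":[0.1,0,-0.1],"fingers":0.005},{"linear":[0.001,0.002,0.001],"delta_rot":[0,0,0],"fingers":0.005},{"linear":[0,0.002,0.001],"delta_rot":[0,0,0],"fingers":0.005},{"linear":[0,0,0],"delta_rot":[0,0,0],"fingers":0.005},{"linear":[0,0,0],"delta_rot":[0,0,0],"fingers":0.005},{"linear":[0,0.004,0],"delta_rot":[0,0,0],"fingers":0.005},{"linear":[0,0.005,0],"delta_rot":[0,0,0],"fingers":0.005},{"linear":[0,0.005,0],"delta_rot":[0,0,0],"fingers":0.005},{"linear":[0,0.005,0],"delta_rot":[0,0,0],"fingers":0.005},{"linear":[0,0.004,0],"delta_rot":[0,0,0],"fingers":0.005},{"linear":[0,0,0],"delta_rot":[0,0,0],"fingers":0.005}]}}

```text
clock: 37.43
position: [0.4473, 0.1298, 0.1764]
ee_rot: [-0.232, 0.736, 0.607, -0.19]
contact_force: [-0.2, 0.7, -1.4]
width: 0.0113
```

```bash
python3 - <<'E'
from ins import *
g=np.array([-.0396,-.0012,.0315]);where(3,.108,g);print(tool()[2]["moment"].round(2))
E
```

```text
sn,y,h mm [5.8 0.6 1.6] roterr [ 0.04 -0.08  0.06] F slot,y,norm [ 0.5  0.6 -1.3] w 0.0113 t 37.43 qd 0.008
[-0.05 -0.31 -0.04]
```

Inside the mouth with no contact. I'll slide to about 48 mm, then feel for the stop in small rows.

Emit:
{"name": "send_rows", "arguments": {"plan": [{"linear":[0,0.005,0.0003],"delta_rot":[0,0,0],"fingers":0.005},{"linear":[0,0.006,0.0003],"delta_rot":[0,0,0],"fingers":0.005},{"linear":[0,0.006,0.0002],"delta_rot":[0,0,0],"fingers":0.005},{"linear":[0,0.006,0],"delta_rot":[0,0,0],"fingers":0.005},{"linear":[0,0.006,0],"delta_rot":[0,0,0],"fingers":0.005},{"linear":[0,0.005,0],"delta_rot":[0,0,0],"fingers":0.005},{"linear":[0,0.004,0],"delta_rot":[0,0,0],"fingers":0.005},{"linear":[0,0,0],"delta_rot":[0,0,0],"fingers":0.005}]}}

```text
clock: 38.1
position: [0.4817, 0.1231, 0.1508]
ee_rot: [-0.232, 0.736, 0.607, -0.19]
contact_force: [0.9, -0.4, -1.2]
width: 0.011
```

Emit:
{"name": "send_rows", "arguments": {"plan": [{"linear":[0,0.003,0],"delta_rot":[0,0,0],"fingers":0.005},{"linear":[0,0.003,0],"delta_rot":[-0.1,0,0],"fingers":0.005},{"linear":[0,0.003,0],"delta_rot":[-0.2,0,0],"fingers":0.005},{"linear":[0,0.003,0],"delta_rot":[-0.3,0,0],"fingers":0.005},{"linear":[0,0.003,0],"delta_rot":[-0.3,0,0],"fingers":0.005},{"linear":[0,0.003,0],"delta_rot":[-0.3,0,0],"fingers":0.005}]}}

```text
clock: 38.6
position: [0.4899, 0.1215, 0.1447]
ee_rot: [-0.231, 0.736, 0.607, -0.19]
contact_force: [-3.9, 1.1, 4.6]
width: 0.011
```

```bash
python3 - <<'E'
from ins import *
g=np.array([-.0396,-.0012,.0315]);where(3,.108,g);print(tool()[2]["moment"].round(2))
E
```

```text
sn,y,h mm [59.6  0.6  0.9] roterr [ 0.18 -0.04  0.1 ] F slot,y,norm [-5.9  0.4  1.4] w 0.011 t 38.6 qd 0.011
[ 0.16  0.78 -0.04]
```

Emit:
{"name": "send_rows", "arguments": {"plan": [{"linear":[0,0.003,0],"delta_rot":[-0.2,0,0],"fingers":0.005},{"linear":[0,0.003,0],"delta_rot":[-0.2,0,0],"fingers":0.005},{"linear":[0,0.003,0],"delta_rot":[-0.3,0,0],"fingers":0.005},{"linear":[0,0.003,0],"delta_rot":[-0.3,0,0],"fingers":0.005}]}}

```text
clock: 38.93
position: [0.494, 0.1207, 0.1417]
ee_rot: [-0.23, 0.736, 0.608, -0.189]
contact_force: [-3.9, 0.3, 5.9]
width: 0.0109
```

Emit:
{"name": "send_rows", "arguments": {"plan": [{"linear":[0,0.004,0],"delta_rot":[-0.3,0,0],"fingers":0.005},{"linear":[0,0.005,0],"delta_rot":[-0.4,0,0],"fingers":0.005},{"linear":[0,0.006,0],"delta_rot":[-0.5,0,0],"fingers":0.005}]}}

```text
clock: 39.18
position: [0.4959, 0.1203, 0.1402]
ee_rot: [-0.232, 0.735, 0.608, -0.191]
contact_force: [-10.4, 2.2, 18.1]
width: 0.0107
```

```bash
python3 - <<'E'
from ins import *
g=np.array([-.0396,-.0012,.0315]);where(3,.108,g);print(tool()[2]["moment"].round(2))
E
```

```text
sn,y,h mm [67.1  0.9  0.3] roterr [-0.01  0.07  0.24] F slot,y,norm [-19.1   0.2   8.8] w 0.0107 t 39.18 qd 0.052
[ 0.5   2.93 -0.07]
```

The long blank reads 67.1 at 19 N, the same as the middle one, so the short one at 65.1 really is about 2 mm shy. Both of its grips stopped at the same TCP position, so the gripper itself probably met the rack there. I'll finish the long blank, then regrip the short one farther back on its tang.

Emit:
{"name": "send_rows", "arguments": {"plan": [{"linear":[0,0.006,0],"delta_rot":[-0.5,0,0],"fingers":0.005},{"linear":[0,0.007,0],"delta_rot":[-0.6,0,0],"fingers":0.005},{"linear":[0,0.007,0],"delta_rot":[-0.6,0,0],"fingers":0.005}]}}

```text
clock: 39.43
position: [0.4962, 0.1202, 0.1401]
ee_rot: [-0.237, 0.732, 0.608, -0.196]
contact_force: [-12.4, 2.1, 19.1]
width: 0.0109
```

Emit:
{"name": "send_rows", "arguments": {"plan": [{"linear":[0,-0.0003,0],"delta_rot":[0,0,0],"fingers":0.005},{"linear":[0,0,0],"delta_rot":[0,0,0],"fingers":0.03},{"linear":[0,0,0],"delta_rot":[0,0,0],"fingers":0.045},{"linear":[0,0,0],"delta_rot":[0,0,0],"fingers":0.045},{"linear":[0,0,-0.02],"delta_rot":[0,0,0],"fingers":0.045},{"linear":[0,0,-0.025],"delta_rot":[0,0,0],"fingers":0.045},{"linear":[0,0,-0.025],"delta_rot":[0,0,0],"fingers":0.045},{"linear":[0,0,0],"delta_rot":[0,0,0],"fingers":0.045},{"linear":[0.015,0.002,0],"delta_rot":[0,0,0],"fingers":0.045},{"linear":[0.022,0.002,0],"delta_rot":[0,0,0],"fingers":0.045},{"linear":[0.022,0.002,0],"delta_rot":[0,0,0],"fingers":0.045},{"linear":[0.022,0.002,0],"delta_rot":[0,0,0],"fingers":0.045}]}}

```text
clock: 40.43
position: [0.5641, 0.1909, 0.1872]
ee_rot: [-0.232, 0.736, 0.606, -0.192]
contact_force: [0.2, -0.2, -0.5]
width: 0.0453
```

Emit:
{"name": "send_rows", "arguments": {"plan": [{"linear":[0.022,0.002,0],"delta_rot":[0,0,0],"fingers":0.045},{"linear":[0.022,0.002,0],"delta_rot":[0,0,0],"fingers":0.045},{"linear":[0.02,0.001,0],"delta_rot":[0,0,0],"fingers":0.045},{"linear":[0.014,0.001,0],"delta_rot":[0,0,0],"fingers":0.045},{"linear":[0.006,0,0],"delta_rot":[0,0,0],"fingers":0.045},{"linear":[0,0,0],"delta_rot":[0,0,0],"fingers":0.045},{"linear":[0,0,0],"delta_rot":[0,0,0],"fingers":0.045},{"linear":[0,0,0],"delta_rot":[0,0,0],"fingers":0.045}]}}

```text
clock: 41.1
position: [0.5814, 0.2865, 0.1724]
ee_rot: [-0.235, 0.734, 0.607, -0.196]
contact_force: [0.1, 0.5, 0.5]
width: 0.0449
```

```bash
python3 - <<'E'
from ins import *
g=np.array([-.057,0,.029]);where(1,.072,g)
P,Rg=goal(1,.072,.065,0,g);p,R,s=tool();print("tool-frame shift to grip (mm)",(1e3*R.inv().apply(P-p)).round(1),"rot",delta(R,Rg).round(2))
E
```

```text
sn,y,h mm [72.4  2.7 57.6] roterr [-0.68  0.23  0.09] F slot,y,norm [-0.2  0.5  0.4] w 0.0449 t 41.1 qd 0.012
tool-frame shift to grip (mm) [-2.3 -7.1 59.2] rot [-0.68  0.23  0.09]
```

Emit:
{"name": "send_rows", "arguments": {"plan": [{"linear":[-0.001,-0.003,0.01],"delta_rot":[-0.3,0.1,0],"fingers":0.045},{"linear":[-0.001,-0.003,0.013],"delta_rot":[-0.3,0.1,0],"fingers":0.045},{"linear":[0,-0.001,0.013],"delta_rot":[0,0,0],"fingers":0.045},{"linear":[0,0,0.012],"delta_rot":[0,0,0],"fingers":0.045},{"linear":[0,0,0.007],"delta_rot":[0,0,0],"fingers":0.045},{"linear":[0,0,0],"delta_rot":[0,0,0],"fingers":0.045},{"linear":[0,0,0],"delta_rot":[0,0,0],"fingers":0.04},{"linear":[0,0,0],"delta_rot":[0,0,0],"fingers":0.02},{"linear":[0,0,0],"delta_rot":[0,0,0],"fingers":0.005},{"linear":[0,0,0],"delta_rot":[0,0,0],"fingers":0.005},{"linear":[0,0,0],"delta_rot":[0,0,0],"fingers":0.005},{"linear":[0,0,0],"delta_rot":[0,0,0],"fingers":0.005}]}}

```text
clock: 42.1
position: [0.5451, 0.2839, 0.1334]
ee_rot: [-0.232, 0.739, 0.604, -0.189]
contact_force: [-1.3, 1.0, -1.4]
width: 0.0104
```

Emit:
{"name": "send_rows", "arguments": {"plan": [{"linear":[0,0.003,0],"delta_rot":[-0.2,0,0],"fingers":0.005},{"linear":[0,0.003,0],"delta_rot":[-0.2,0,0],"fingers":0.005},{"linear":[0,0.003,0],"delta_rot":[-0.2,0,0],"fingers":0.005},{"linear":[0,0.003,0],"delta_rot":[-0.3,0,0],"fingers":0.005}]}}

```text
clock: 42.43
position: [0.5456, 0.2837, 0.1329]
ee_rot: [-0.235, 0.736, 0.604, -0.193]
contact_force: [-5.6, 1.4, 4.6]
width: 0.0105
```

```bash
python3 - <<'E'
from ins import *
g=np.array([-.057,0,.029]);where(1,.072,g)
E
```

```text
sn,y,h mm [66.9 -7.4  6. ] roterr [-0.39 -0.12 -0.21] F slot,y,norm [-7.4  0.3  0.4] w 0.0105 t 42.43 qd 0.016
```

The jaws closed about 7 mm to the side and drew the tang over. I'll bring it back to the centre line and push firmly.

Emit:
{"name": "send_rows", "arguments": {"plan": [{"linear":[0.0025,-0.002,0.001],"delta_rot":[-0.2,0,0],"fingers":0.005},{"linear":[0.0025,0,0.001],"delta_rot":[-0.2,0,0],"fingers":0.005},{"linear":[0.0025,0,0.001],"delta_rot":[0,0,0],"fingers":0.005},{"linear":[0,0,0],"delta_rot":[0,0,0],"fingers":0.005},{"linear":[0,0,0],"delta_rot":[0,0,0],"fingers":0.005}]}}

```text
clock: 42.85
position: [0.5458, 0.2899, 0.133]
ee_rot: [-0.228, 0.738, 0.605, -0.19]
contact_force: [-1.5, -2.1, 1.1]
width: 0.0103
```

Emit:
{"name": "send_rows", "arguments": {"plan": [{"linear":[0,0.003,0],"delta_rot":[-0.2,0,0],"fingers":0.005},{"linear":[0,0.004,0],"delta_rot":[-0.3,0,0],"fingers":0.005},{"linear":[0,0.005,0],"delta_rot":[-0.4,0,0],"fingers":0.005},{"linear":[0,0.006,0],"delta_rot":[-0.5,0,0],"fingers":0.005},{"linear":[0,0.007,0],"delta_rot":[-0.6,0,0],"fingers":0.005},{"linear":[0,0.007,0],"delta_rot":[-0.6,0,0],"fingers":0.005}]}}

```text
clock: 43.35
position: [0.5467, 0.2898, 0.1322]
ee_rot: [-0.236, 0.733, 0.607, -0.198]
contact_force: [-9.9, -0.3, 14.9]
width: 0.0105
```

```bash
python3 - <<'E'
from ins import *
g=np.array([-.057,0,.029]);where(1,.072,g)
E
```

```text
sn,y,h mm [67.  -0.7  4.3] roterr [-0.88  0.36  0.14] F slot,y,norm [-16.5  -2.2   6.7] w 0.0105 t 43.35 qd 0.059
```

The short blank stops hard again at 16.5 N, with the gripper 15 mm farther back, so the gripper was not what blocked it. It is seated as far as it goes. I'll release, back clear, measure all three tang ends and hand in.

Emit:
{"name": "send_rows", "arguments": {"plan": [{"linear":[0,-0.0003,0],"delta_rot":[0,0,0],"fingers":0.005},{"linear":[0,0,0],"delta_rot":[0,0,0],"fingers":0.03},{"linear":[0,0,0],"delta_rot":[0,0,0],"fingers":0.045},{"linear":[0,0,0],"delta_rot":[0,0,0],"fingers":0.045},{"linear":[0,0,-0.02],"delta_rot":[0,0,0],"fingers":0.045},{"linear":[0,0,-0.025],"delta_rot":[0,0,0],"fingers":0.045},{"linear":[0,-0.01,-0.03],"delta_rot":[-4,0,0],"fingers":0.05},{"linear":[-0.015,-0.015,-0.03],"delta_rot":[-6,0,0],"fingers":0.06},{"linear":[-0.025,-0.01,-0.02],"delta_rot":[-6,0,0],"fingers":0.06},{"linear":[-0.025,0,0],"delta_rot":[-6,0,0],"fingers":0.06},{"linear":[0,0,0],"delta_rot":[0,0,0],"fingers":0.06},{"linear":[0,0,0],"delta_rot":[0,0,0],"fingers":0.06}]}}

```text
clock: 44.35
position: [0.5764, 0.2191, 0.2495]
ee_rot: [-0.088, 0.765, 0.634, -0.074]
contact_force: [0.7, -0.1, -0.1]
width: 0.06
```

Emit:
{"name": "send_rows", "arguments": {"plan": [{"linear":[0,0,0],"delta_rot":[0,0,0],"fingers":0.06},{"linear":[0,0,0],"delta_rot":[0,0,0],"fingers":0.06},{"linear":[0,0,0],"delta_rot":[0,0,0],"fingers":0.06}]}}

```text
clock: 44.6
position: [0.577, 0.2201, 0.2486]
ee_rot: [-0.09, 0.765, 0.634, -0.075]
contact_force: [0.5, 0.2, -0.7]
width: 0.0597
```

```bash
python3 - <<'E'
from ins import *
p,R,s=tool();print(p.round(4),s["clock"],s["contact_force"].round(1),np.abs(s["qd"]).max().round(3))
im=manip.get_image("wrist");c=cam("wrist");np.savez("c4.npz",im=im,**c)
for k,L in((1,.072),(2,.09),(3,.108)):
    f=lambda s,y,h:proj(c,[RK.apply(pk(s,y,h,YO[k]))+RO])[0]
    t=f(-L,0,0);t2=f(-L,0,.016);v=f(-L+.01,0,0)[1]-t[1];u=int(round((t[0]+t2[0])/2));r0=int(t[1])-9
    print(k,"rows pred",t[1].round(1),t2[1].round(1),"px/10mm",v.round(1),"col",u,r0,im[r0:r0+28,u-1:u+2].mean((1,2)).round().astype(int).tolist())
b=cv2.resize(im[70:270,120:480],None,fx=2.2,fy=2.2,interpolation=cv2.INTER_CUBIC);cv2.imwrite("pics/c4.png",b[...,::-1])
E
```

```text
[0.577  0.2201 0.2486] 44.6 [ 0.5  0.2 -0.7] 0.026
1 rows pred 149.3 158.7 px/10mm 9.8 col 394 140 [114, 112, 111, 106, 105, 103, 105, 103, 99, 91, 80, 76, 74, 76, 78, 78, 75, 78, 76, 65, 59, 59, 59, 58, 56, 57, 57, 56]
2 rows pred 129.9 138.7 px/10mm 10.7 col 290 120 [166, 166, 163, 163, 161, 160, 159, 158, 159, 163, 166, 167, 152, 120, 88, 75, 77, 76, 76, 74, 78, 76, 69, 61, 59, 55, 56, 58]
3 rows pred 108.4 116.5 px/10mm 11.7 col 177 99 [171, 172, 173, 174, 172, 170, 169, 166, 166, 163, 158, 152, 132, 100, 78, 75, 75, 75, 75, 75, 73, 65, 60, 57, 58, 56, 56, 57]
```

View pics/c4.png

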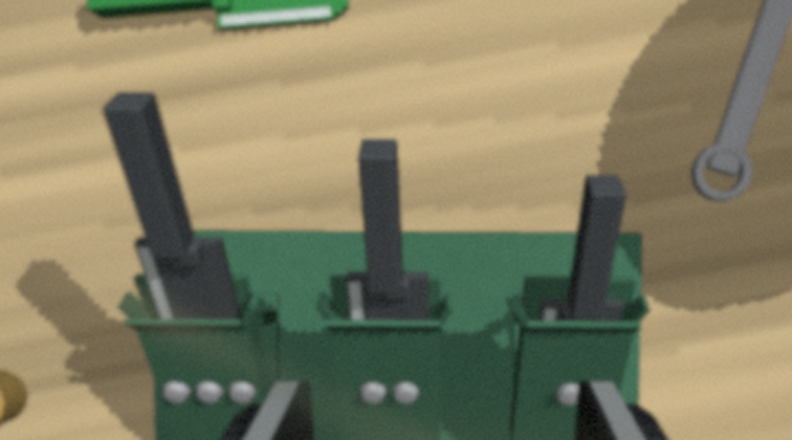

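```bash
python3 - <<'E'
from rig import manip
s=manip.get_state();print(s["clock"],s["contact_force"].round(1),s["width"]);print(manip.sign_off())
E
```

```text
44.65 [ 0.8 -0.3 -0.6] 0.06007833617752552
the job is handed in; nothing more can be done
None
```

I handed the job in at 44.7 s with all three blanks in their pockets, but **the short blank may not be fully home**. The short went into the one-rivet pocket, the middle into the two-rivet one and the long into the three-rivet one, in that order, nose first and right side up. The arm was clear at hand-in. I did not touch the green look-alikes or the bystanders, but I only saw some of them in the last picture.

**Middle and long:** each met the stop at about 4–6 N, slid it, then stopped hard at about 19 N. Both stopped at the same depth, 67 mm by my rack model, and I take that as home.

**Short:** it stopped hard on four pushes (16–23 N), gripped in two places on the tang and once pressed onto the slot floor.
- In the last picture its tang end sits about 2.5–3 mm shallower than the other two, allowing for blade length, so it may be that much short of home.
- The sill-touch check disagreed: it placed the short blank at 65 mm and the other two about 2 mm past home. I could not settle which is right within my turns.
- If the last push on the short blank is what seated it, that came after the middle and long were in.
- That push also pulled its tang about 7 mm sideways; I brought it back to centre first.

The largest push along a slot was about 23 N, below the 90 N ramming limit.

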